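Spin the play stand's wing nut down snug

ROBOT

A 7-joint arm with a two-finger parallel gripper is mounted at the origin on the work surface. World frame = base frame: x ahead of the robot, y to its left, z up, the work surface at z = 0. Lengths are in m, angles in rad, forces in N, time in s.
With the tool pointing down it reaches from about 0.425 to 0.875 m from the base axis. Payload 4.7 kg.
Tool frame: the origin (TCP) lies at the very end of the fingers, on their centre line; the grasp point (between the pads) lies 19 mm behind it; x points along the fingers, y is the direction in which the jaws open and shut, and the axes are right-handed (so a half turn about x gives the same grasp; the last joint's range is limited). The gripper opens to 87 mm and grips with 3 to 60 N. Pads are 19 mm wide; open, the fingers measure 117 mm over their backs; the gripper's body (75 mm by 190 mm) begins 51 mm behind the grasp point.
Start: joints at [1.351, 0.321, -0.07, 1.45, 0.023, 1.371, -0.057], TCP at [0.151, -0.632, 0.196] pointing down, gripper open.
Joint ranges: [-2.86, 2.86], [-0.3, 2.09], [-1.38, 1.24], [0.06, 2.45], [-1.56, 4.7], [0.09, 2.05], [-2.69, 2.69]. Speed limits (rad/s): [2.57, 2.57, 3.14, 3.14, 3.14, 3.14, 3.14].

INTERFACE

Orientations are given as a rotation vector (axis times angle).
In Python, from bench import ctrl gives the robot as it stands.
- The arm moves only by the tool step_arm, never from a script. Its argument "increments" is one flat list of numbers, 6 for each row, row after row: the shift along the tool's x, y, z in cm, then the turn, a rotation vector about the tool's x, y, z in rad. In form: [tx, ty, tz, ax, ay, az, tx, ty, tz, ax, ay, az, ...]. A call has 1 to 12 rows; each row shifts and turns the commanded pose from where the row before left it, along the tool's axes as they then stand; what a row does not reach is not made up. A row lasts 1/8 s, in which the tool goes at most 62.5 mm and 10.7 degrees, less where a joint would pass 70% of its speed; a pose out of reach is approached as far as the arm can. A call with a gripper value outside its range is refused whole. "fingers" is the opening in per cent of the stroke, from 0 (shut) to 100 (fully open), set as the call begins (left out, the last holds). The fingers move at their own pace and stop on an object; "force" is the grip in N (left out, the last holds). Time passes only in rows, so rows that do not move let the fingers close. It gives the time, the measured TCP pose, the force and the opening at its end, in the units of the state.
- ctrl.get_state(): the state, without advancing time (a new reading comes with each control period).
- ctrl.get_image(name): name is "scene" or "top" or "wrist"; returns the picture (400x640x3 uint8, red, green, blue); there is no depth.
- ctrl.camera_params(name): a dict with "vertical_fov" (degrees; the focal length in pixels is half the picture's height over the tangent of half this angle, whatever the lens; pixels are square), "cx", "cy" (the principal point, pixels), "R" (3x3) and "t" (3): a world point X has camera coordinates R X + t. Camera axes: x right, y down, z forward; pixel columns grow to the right and rows downward; lengths in m; the calibration is good to about 2 mm. A picture is of the moment at which its call begins: read the wrist's pose just before it. camera_params takes no time and is no camera call; for the wrist camera it gives the pose at the moment of the call.
- ctrl.close_job(): hands the job in, once; it reports no verdict.
Trained networks look in the newest picture that a camera, given by its name, has taken for a name from the list of things; names that differ only in an ending like _2 or _b are one class to them, and where a whole thing is asked for, a point or a joint stands for the part that bears it (a point fixed in the world has none). Each returns a list of dicts, best first, with "score" (0 to 1); they miss things now and then, are a little off and sometimes report something else, mostly with a low value. They report only what shows in the picture. A call takes as long as a camera call.
- ctrl.search_frame(camera, name): "xyz" ([x, y, z] in m, in the coordinates of the camera as it stood for that picture, good to about 4 mm: the middle of the surface that is visible of it).
- ctrl.silhouettes(camera, name): "pixels" (400x640 bool, what is visible of it).
- ctrl.spot_point(camera, name): "xyz" ([x, y, z] in m, in the coordinates of the camera as it stood for that picture, good to about 4 mm: a listed point, or the origin of a listed thing).
The state is a dict: "time": time; "joint_positions": joint angles; "qd": joint speeds; "joint_torque": joint torques, N m; "position": TCP position; "tool_rot": TCP orientation; "ft_force": force on the tool from outside, world axes, zero at the start; "torque": the same for the moment, N m; "grip_width": opening from 0.0 (shut) to 1.0 (fully open).
Only numpy, scipy, OpenCV 4.12 (cv2) and the standard library are available. Lean on these libraries where they do the work, as an engineer would, in place of code of your own. Each camera call takes 0.05 s, during which the arm holds its last target.

TASK

The ladder on the budgies' play stand is loose because the wing nut on its foot has backed up its bolt. Without gripping anything, push the nut's wings round clockwise (seen from above) with fingertip strokes until the nut is snug on its washer and will turn no further; do not pinch or force it. Leave the feeder cup, bird bath, scoop and bell turntable as they stand.

Things in the scene. Friction and masses are not known exactly. Their poses are not given: they have to be found in the camera images.
- play_stand: Budgie play stand, does not shift on the table. Beech board 220 (x) x 260 (y) x 18 mm, its top 24 mm above the table; origin at the centre of its underside, z up. The wing nut's bolt stands at x = 0, y = -35 mm. On the -y side of the bolt the board is open but for the feeder cup; on the +y side stands the ladder, too close for a gripper to pass between: turn the nut in strokes on the open side.
- ladder_foot (a point): Middle of the lower edge of the ladder's face towards the nut, 24 mm above the table; axes as the stand, face square to y, 58 mm from the bolt's axis. Upright beech ladder 74 mm wide up to 182 mm above the table; a perch bar 170 mm long along x, 12 mm thick, lies on its top. Its foot is a dark steel angle: 36 mm high leg, 3 mm foot plate lying on the board under the nut, 74 mm wide.
- bolt_foot (a point): Point on the upright bolt's axis at the top of the washer (30 mm wide), 29 mm above the table: where the nut's underside comes to rest. Axes as the stand. The bolt (10 mm thick) ends 30 mm above this point.
- nut_mid (a point): Point on the nut's axis midway up its wings, 21 mm above its underside; turns with the nut, y axis along the wings. Steel wing nut: hub 21 mm wide, 13 mm high; two round upright ears 22 mm in diameter, 5 mm thick, 64 mm over the tips, from 10 to 32 mm above the underside, joined to the hub by webs of the same thickness.
- wing_a (a point): Centre of one ear of the nut, 21 mm from the axis, 21 mm above the nut's underside.
- wing_b (a point): Centre of the opposite ear, likewise.
- nut_turn (a joint): Turn of the nut, rad: 0 when snug on the washer (a stop that gives a little: 10 N at an ear bends the wings 0.2 rad further, and they spring back), growing counter-clockwise seen from above as it backs off and rises (1.5 mm a turn). Starts at 6 to 10.5. At 0 wing_a points at the ladder (stand +y), wing_b away from it (stand -y). It stays where it is left; about 1.5 N at an ear keeps it turning.
- wing_nut: The wing nut's centre at its underside, on the bolt's axis; rises and sinks with the nut but does not turn with it.
- feeder_cup: Yellow plastic cup, 52 mm wide, 42 mm high, loose on the stand's board about 95 mm from the bolt; origin at the centre of its underside.
- bird_bath: Loose glass bowl, 136 mm wide, 45 mm high, on the table left of the stand; origin at the centre of its underside.
- scoop: Loose aluminium seed scoop, half-round trough with a round handle, 175 mm long along its x axis (handle to +x), 59 mm high at the trough's back, lying on the table right of the stand; origin on the table under it, near the trough's back.
- turntable: Small turntable standing fast on the table, tray 176 mm wide, its top 18.5 mm high; origin at the centre of its underside.
- bell_toy: Red plastic bell, 48 mm wide, 50 mm high, loose on the turntable's tray; origin at the centre of its underside.

How it is judged:
By the outcome, as a careful person would: the job done as asked, in the order asked, and still so for the second after the job is handed in, with the robot touching nothing.
It also fails if it takes over 58 s, if anything falls off the work surface, if the arm or the gripper's body presses on something with over 40 N, if the wrist force passes 120 N, or if a joint passes its speed limit or range.

## Working session

There is one attempt and no reset: what is moved stays moved. The work goes in short steps, Python scripts to look and compute and a tool call to move; the robot and the scene stay as the last step left them, time stands still between calls to the robot, and variables do not carry over. Pictures are saved under pics/ and viewed, and the job is handed in when it is done.

Besides the shell and the picture viewer there is one more tool, called after "Call:" as name(argument=value, ...) on one line, values as JSON. step_arm: Moves the arm, as the interface text tells. Its arguments: {"type":"object","properties":{"increments":{"type":"array","items":{"type":"number"}},"fingers":{"type":"number"},"force":{"type":"number"}},"required":["increments"]}

```bash
ls; mkdir -p pics; cat > h.py <<'E'
from bench import ctrl
import numpy as np, cv2
from scipy.spatial.transform import Rotation as R
def w(cam,p,P): return np.array(P['R']).T@(np.array(p)-np.array(P['t']))
def snap(cam,fn):
    P=ctrl.camera_params(cam); im=ctrl.get_image(cam); cv2.imwrite('pics/'+fn,im[:,:,::-1]); return P,im
def proj(P,X,H=400):
    f=H/2/np.tan(np.radians(P['vertical_fov'])/2); c=np.array(P['R'])@np.array(X)+np.array(P['t']); return P['cx']+f*c[0]/c[2],P['cy']+f*c[1]/c[2]
E
python3 - <<'E'
from h import *
s=ctrl.get_state(); print(s['time'],s['position'],s['tool_rot'],s['grip_width'])
print(R.from_rotvec(s['tool_rot']).as_matrix().round(3))
for c in ['scene','top']:
    P,im=snap(c,c+'1.png')
    for n in ['bolt_foot','play_stand','ladder_foot','wing_a','wing_b','wing_nut','feeder_cup']:
        r=ctrl.spot_point(c,n)
        print(c,n,[(round(d['score'],2),w(c,d['xyz'],P).round(4)) for d in r[:2]])
print(ctrl.get_state()['time'])
E
```

```text
pics
0.0 [ 0.15038948 -0.63173865  0.19486821] [ 2.09795414  0.24839633 -2.09860661] 1.0041937438148951
[[-0.001  0.232 -0.973]
 [ 0.002 -0.973 -0.232]
 [-1.    -0.002  0.   ]]
scene bolt_foot [(0.76, array([ 0.4815, -0.0673,  0.0254]))]
scene play_stand [(0.84, array([ 0.5045, -0.036 , -0.0047])), (0.7, array([ 0.4926, -0.0889,  0.0486]))]
scene ladder_foot [(0.72, array([ 0.5102, -0.0118,  0.023 ]))]
scene wing_a [(0.57, array([ 0.4934, -0.0885,  0.0573])), (0.5, array([ 0.4771, -0.0418,  0.0491]))]
scene wing_b [(0.57, array([ 0.4934, -0.0885,  0.0573])), (0.5, array([ 0.4771, -0.0418,  0.0491]))]
scene wing_nut [(0.44, array([ 0.4865, -0.068 ,  0.0302]))]
scene feeder_cup [(0.78, array([ 0.3918, -0.0957,  0.0232]))]
top bolt_foot [(0.8, array([ 0.4894, -0.0667,  0.0252])), (0.15, array([ 0.5015, -0.0362, -0.0008]))]
top play_stand [(0.61, array([ 5.012e-01, -3.570e-02, -3.000e-04]))]
top ladder_foot [(0.78, array([ 0.5101, -0.0166,  0.0189]))]
top wing_a [(0.6, array([ 0.4788, -0.0476,  0.0525])), (0.53, array([ 0.4914, -0.0716,  0.0296]))]
top wing_b [(0.6, array([ 0.4788, -0.0476,  0.0525])), (0.53, array([ 0.4914, -0.0716,  0.0296]))]
top wing_nut [(0.46, array([ 0.487 , -0.0667,  0.0329]))]
top feeder_cup [(0.79, array([ 0.4025, -0.0951,  0.0259]))]
0.8
```

View pics/scene1.png

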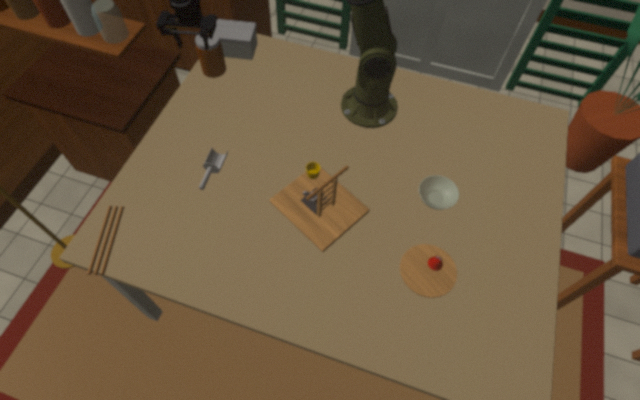

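View pics/top1.png

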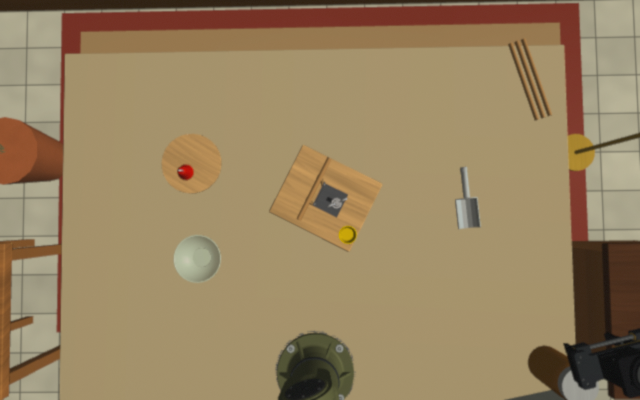

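```bash
cat >> h.py <<'E'
def plan(wps, pose=None, show=True):
    """wps: list of (pos xyz, Rot matrix); one row each; greedy from measured pose; rounded"""
    if pose is None:
        s=ctrl.get_state(); p=np.array(s['position']); M=R.from_rotvec(s['tool_rot']).as_matrix()
    else: p,M=pose
    out=[]
    for q,N in wps:
        t=np.round(M.T@(np.array(q)-p)*100,1 if False else 2); a=np.round(R.from_matrix(M.T@N).as_rotvec(),3)
        out+= [*t,*a]; p=p+M@t/100; M=M@R.from_rotvec(a).as_matrix()
        if np.linalg.norm(t)>6.2 or np.linalg.norm(a)>.186: print('TOO BIG',t,a)
    print([float(x)+0 for x in out]); return p,M
def rot(yaw_deg,tilt=0):
    """tool x down, jaw y along yaw; tilt: body leans to stand -y by tilt deg (about jaw axis)"""
    a=np.radians(yaw_deg); y=np.array([np.cos(a),np.sin(a),0]); x=np.array([0,0,-1.]); z=np.cross(x,y)
    M=np.stack([x,y,z],1)
    return R.from_rotvec(y*np.radians(tilt)).as_matrix()@M
def interp(p0,M0,p1,M1,n):
    from scipy.spatial.transform import Slerp
    S=Slerp([0,1],R.from_matrix([M0,M1]))
    return [(p0+(p1-p0)*k/n,S(k/n).as_matrix()) for k in range(1,n+1)]
def cur():
    s=ctrl.get_state(); return np.array(s['position']),R.from_rotvec(s['tool_rot']).as_matrix()
E
python3 - <<'E'
from h import *
p,M=cur()
plan(interp(p,M,np.array([.45,-.14,.20]),rot(-24.5),11),(p,M))
print(rot(0,20)[:,0])
P=ctrl.camera_params('wrist');Rc=np.array(P['R']);c=-Rc.T@np.array(P['t']);print('cam in tool',M.T@(c-p),'axes',(M.T@Rc.T).round(2),P['vertical_fov'])
E
```

```text
[-0.04, -3.72, -3.69, -0.083, 0.0, 0.0, -0.03, -3.41, -3.98, -0.082, 0.0, 0.0, -0.04, -3.07, -4.24, -0.083, 0.0, 0.0, -0.04, -2.7, -4.49, -0.083, 0.0, 0.0, -0.03, -2.32, -4.69, -0.082, 0.0, 0.0, -0.04, -1.94, -4.87, -0.083, 0.0, 0.0, -0.04, -1.52, -5.02, -0.083, 0.0, 0.0, -0.03, -1.1, -5.12, -0.082, 0.0, 0.0, -0.04, -0.67, -5.19, -0.083, 0.0, 0.0, -0.04, -0.25, -5.24, -0.083, 0.0, 0.0, -0.04, 0.19, -5.23, -0.082, 0.0, 0.0]
[ 0.          0.34202014 -0.93969262]
cam in tool [-1.88083730e-01  1.58030645e-04 -8.17612934e-02] axes [[ 0.   -0.29  0.96]
 [ 1.   -0.   -0.  ]
 [ 0.    0.96  0.29]] 59.07914582030586
```

Call:
step_arm(increments=[0, -3.7, -3.7, -0.083, 0, 0, 0, -3.4, -4.0, -0.083, 0, 0, 0, -3.1, -4.2, -0.083, 0, 0, 0, -2.7, -4.5, -0.083, 0, 0, 0, -2.3, -4.7, -0.083, 0, 0, 0, -1.9, -4.9, -0.083, 0, 0, 0, -1.5, -5.0, -0.083, 0, 0, 0, -1.1, -5.1, -0.083, 0, 0, 0, -0.7, -5.2, -0.083, 0, 0, 0, -0.2, -5.2, -0.083, 0, 0, 0, 0.2, -5.2, -0.083, 0, 0], fingers=0, force=10)

```text
time: 2.17
position: [0.4504, -0.1395, 0.1964]
tool_rot: [1.512, 0.978, -1.512]
ft_force: [1.2, -0.9, 0.1]
grip_width: 0.005
```

```bash
python3 - <<'E'
from h import *
s=ctrl.get_state(); print(s['time'],s['position'],s['ft_force'],s['grip_width'],s['joint_positions'])
c='wrist'
P,im=snap(c,c+'1.png')
for n in ['bolt_foot','play_stand','ladder_foot','wing_a','nut_mid','wing_nut','feeder_cup']:
        r=ctrl.spot_point(c,n)
        print(c,n,[(round(d['score'],2),w(c,d['xyz'],P).round(4)) for d in r[:3]])
print(ctrl.get_state()['time'])
E
```

```text
2.175 [ 0.45038526 -0.13950653  0.19635121] [ 1.17246663 -0.94123577  0.06079911] 0.004830244511772688 [ 0.86504367 -0.04642773 -0.59754158  1.85623692 -0.02604643  1.3226707
 -0.1470972 ]
wrist bolt_foot [(0.74, array([ 0.4899, -0.0631,  0.0334]))]
wrist play_stand [(0.55, array([ 0.498 , -0.0376,  0.0018]))]
wrist ladder_foot [(0.81, array([ 0.512 , -0.0167,  0.0211]))]
wrist wing_a [(0.82, array([ 0.4954, -0.0868,  0.0535])), (0.57, array([ 0.4804, -0.0465,  0.0518]))]
wrist nut_mid [(0.95, array([ 0.4826, -0.0662,  0.0544]))]
wrist wing_nut [(0.8, array([ 0.4897, -0.0691,  0.0301]))]
wrist feeder_cup [(0.56, array([ 0.3973, -0.0944,  0.0248]))]
2.575
```

View pics/wrist1.png

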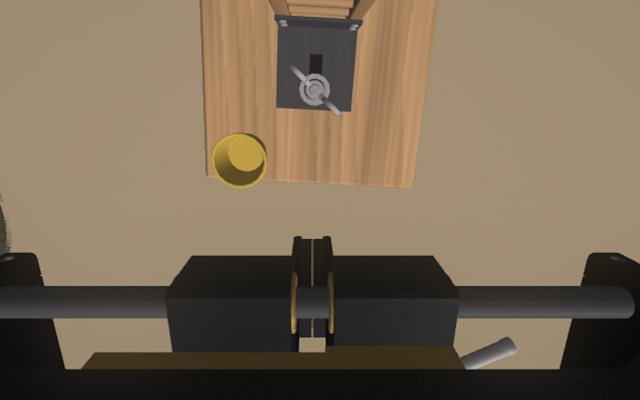

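```bash
cat >> h.py <<'E'
def ray(P,u,v,z):
    f=200/np.tan(np.radians(P['vertical_fov'])/2); Rc=np.array(P['R']); c=-Rc.T@np.array(P['t'])
    d=Rc.T@np.array([(u-P['cx'])/f,(v-P['cy'])/f,1]); return c+d*(z-c[2])/d[2]
E
python3 - <<'E'
from h import *
P=ctrl.camera_params('wrist')
im=cv2.imread('pics/wrist1.png')
cv2.imwrite('pics/w1z.png',cv2.resize(im[0:200,180:450],None,fx=2.9,fy=2.9,interpolation=cv2.INTER_CUBIC))
print('bolt',ray(P,315,90,.059))
a=ray(P,292,67,.052);b=ray(P,339,114,.052);print(a,b,(a+b)/2,np.linalg.norm(a-b),np.degrees(np.arctan2(*(b-a)[1::-1])))
# board front corners
c=ray(P,207,177,.024);d=ray(P,411,187,.024);print(c,d,np.linalg.norm(c-d),np.degrees(np.arctan2(*(d-c)[1::-1])))
E
```

```text
bolt [ 0.48519197 -0.07052716  0.059     ]
[ 0.47475679 -0.04442654  0.052     ] [ 0.49658103 -0.09889137  0.052     ] [ 0.48566891 -0.07165895  0.052     ] 0.05867465601808883 -68.16385586277471
[ 0.34636098 -0.10330842  0.024     ] [ 0.53729734 -0.20223218  0.024     ] 0.21504093279709338 -27.388588930048726
```

View pics/w1z.png

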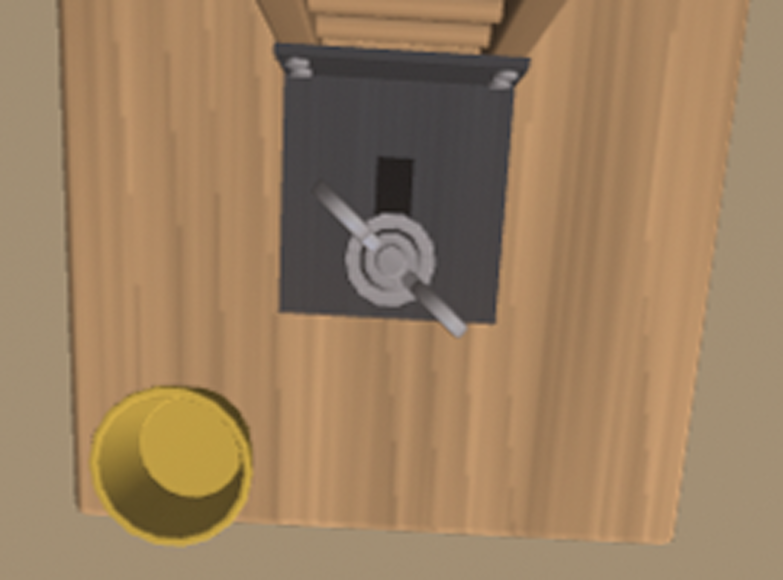

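```bash
cat >> h.py <<'E'
B=np.array([.486,-.0695]); YAW=-27.; TILT=20.
def S2W(x,y,z):
    a=np.radians(YAW); return np.array([B[0]+(x*np.cos(a)-y*np.sin(a))/1000,B[1]+(x*np.sin(a)+y*np.cos(a))/1000,z/1000])
def W2S(p):
    a=np.radians(YAW); d=(np.array(p[:2])-B)*1000; return np.array([d[0]*np.cos(a)+d[1]*np.sin(a),-d[0]*np.sin(a)+d[1]*np.cos(a),p[2]*1000])
def fc(phi,extra=0,rho=22,z=48):
    f=np.radians(phi); u=np.array([np.cos(f),np.sin(f)]); n=np.array([-np.sin(f),np.cos(f)])
    d=2.5+15*abs(np.sin(f))+9.5*abs(np.cos(f))+extra
    c=rho*u+d*n; c[1]+=5.8*(1+np.cos(f))/2   # slant of finger
    return (c[0],c[1],z)
def path(pts,**k):
    return plan([(S2W(*q),rot(YAW,TILT)) for q in pts],**k)
E
python3 - <<'E'
from h import *
p,M=cur(); print(W2S(p))
s0=np.array(fc(-41,8)); print(s0)
hov=S2W(50,-45,120)
pm=plan(interp(p,M,hov,rot(YAW,TILT),5))
pm=path([(50,-30,85),(50,-15,48),tuple(s0+[6,3,0]),tuple(s0)],pose=pm)
print(W2S(pm[0]))
E
```

```text
[ 9.08287948e-02 -8.17688473e+01  1.95888131e+02]
[34.65220564 11.41789248 48.        ]
[1.52, 1.03, -0.69, 0.009, 0.07, 0.002, 1.56, 1.02, -0.59, 0.009, 0.07, 0.001, 1.61, 1.02, -0.49, 0.008, 0.07, 0.002, 1.63, 1.0, -0.39, 0.009, 0.07, 0.001, 1.66, 1.01, -0.28, 0.009, 0.069, 0.002]
[3.8, 0.0, -0.21, 0.0, 0.0, 0.0, 3.99, -0.01, -0.15, 0.0, 0.0, 0.0, 1.01, -0.93, -2.76, 0.0, 0.0, 0.0, -0.1, -0.6, 0.28, 0.0, 0.0, 0.0]
[34.66074024 11.41260354 47.95137225]
```

Call:
step_arm(increments=[1.5, 1.0, -0.7, 0.009, 0.07, 0.002, 1.55, 1.0, -0.6, 0.009, 0.07, 0.001, 1.6, 1.0, -0.5, 0.008, 0.07, 0.002, 1.65, 1.0, -0.4, 0.009, 0.07, 0.001, 1.65, 1.0, -0.3, 0.009, 0.069, 0.002, 3.8, 0, -0.2, 0, 0, 0, 4.0, 0, -0.15, 0, 0, 0, 0, 0, 0, 0, 0, 0])

```text
time: 3.58
position: [0.5212, -0.1019, 0.0459]
tool_rot: [1.852, 1.144, -1.301]
ft_force: [0.9, -0.3, 0.5]
grip_width: 0.005
```

```bash
python3 - <<'E'
from h import *
s=ctrl.get_state();p,M=cur(); print(s['time'],W2S(p),s['ft_force'],(rot(YAW,TILT).T@M).round(3).tolist(),s['joint_positions'])
P,im=snap('wrist','wrist2.png')
s0=np.array(fc(-41,8))
pm=path([tuple(s0+[4,0,0]),tuple(s0)])
path([fc(f) for f in (-41,-50,-60,-70,-80,-90)],pose=pm)
E
```

```text
3.575 [ 46.10590967 -12.84428862  45.94945304] [ 0.94597689 -0.33880678  0.45460518] [[1.0, 0.007, 0.001], [-0.007, 1.0, 0.001], [-0.001, -0.001, 1.0]] [ 0.89484844  0.23683894 -0.54422807  1.96227994 -0.27713876  0.96305097
  0.05334171]
[0.84, -0.94, -2.34, 0.001, 0.0, 0.003, 0.0, -0.4, 0.0, 0.0, 0.0, 0.0]
[-0.21, -0.53, 0.57, 0.0, 0.0, 0.0, -0.16, 0.01, 0.42, 0.0, 0.0, 0.0, -0.18, -0.1, 0.51, 0.0, 0.0, 0.0, -0.19, -0.23, 0.51, 0.0, 0.0, 0.0, -0.17, -0.37, 0.47, 0.0, 0.0, 0.0, -0.14, -0.5, 0.39, 0.0, 0.0, 0.0]
```

View pics/wrist2.png

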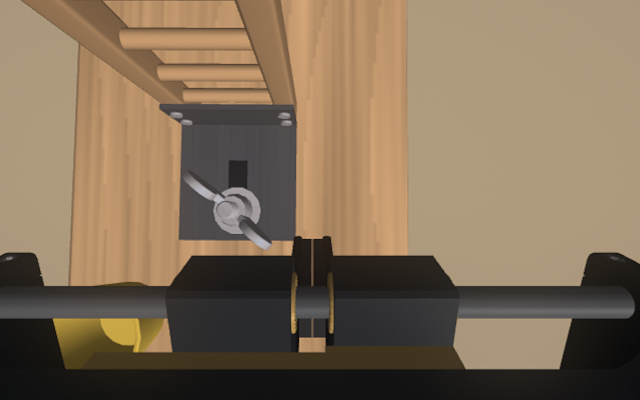

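```bash
python3 - <<'E'
from h import *
P=ctrl.camera_params('wrist'); p,M=cur()
print(W2S(ray(P,229,210,.059)),'fingertip proj',proj(P,p))
for z in (.055,.063): print(W2S(ray(P,268,244,z)),W2S(ray(P,187,175,z)))
for dy in(-15,15):
  for dz in (-9.5,9.5): print(proj(P,p+M@[0,dy/1000,dz/1000]))
im=cv2.imread('pics/wrist2.png')
cv2.imwrite('pics/w2z.png',cv2.resize(im[90:290,160:400],None,fx=3,fy=3,interpolation=cv2.INTER_CUBIC))
E
```

```text
[ 3.31309464  1.41247322 59.        ] fingertip proj (np.float64(310.9097219302105), np.float64(236.15265097551872))
[ 24.32102467 -17.3926833   55.        ] [-21.52521537  21.09812671  55.        ]
[ 25.33085805 -16.74680424  63.        ] [-18.65620889  20.18311268  63.        ]
(np.float64(284.51920506219415), np.float64(220.74398593702543))
(np.float64(285.27986309621343), np.float64(251.17358839183908))
(np.float64(337.25231300833246), np.float64(220.7140012923094))
(np.float64(336.5885853465098), np.float64(251.14580199752513))
```

View pics/w2z.png

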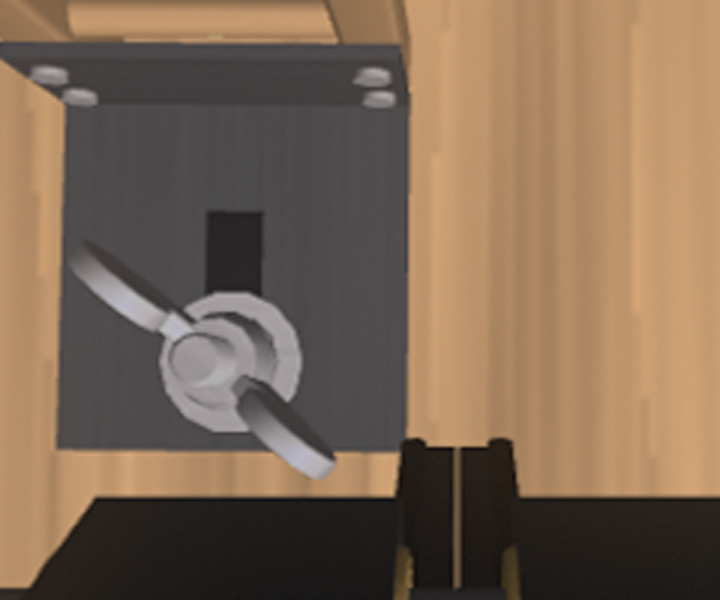

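```bash
sed -i 's/^B=.*/B=np.array([.4878,-.0693])/; s/15\*abs(np.sin/11.5*abs(np.sin/' h.py; python3 - <<'E'
from h import *
p,M=cur(); print(W2S(p))
s0=np.array(fc(-41,8)); print(s0)
pm=path([tuple(s0+[6,-8,0]),tuple(s0)])
pm=path([fc(f) for f in (-41,-50,-60,-70,-80,-90)],pose=pm)
pm=path([fc(f) for f in (-100,-110,-120,-130,-140,-150,-157,-163)],pose=pm)
E
```

```text
Traceback (most recent call last):
  File "h.py", line 38, in W2S
    a=np.radians(YAW); d=(np.array(p[:2])-B)*1000; return np.array([d[0]*np.cos(a)+d[1]*np.sin(a),-d[0]*np.sin(a)+d[1]*np.cos(a),p[2]*1000])
                 ^^^
NameError: name 'YAW' is not defined
```

```bash
sed -i 's/^B=.*/B=np.array([.4878,-.0693]); YAW=-27.; TILT=20./' h.py; python3 - <<'E'
from h import *
p,M=cur(); print(W2S(p))
s0=np.array(fc(-41,8)); print(s0)
pm=path([tuple(s0+[6,-8,0]),tuple(s0)])
pm=path([fc(f) for f in (-41,-50,-60,-70,-80,-90)],pose=pm)
pm=path([fc(f) for f in (-100,-110,-120,-130,-140,-150,-157,-163)],pose=pm)
E
```

```text
[ 46.62483559 -14.42324013  47.82316597]
[33.14575857  9.68492336 48.        ]
[0.54, -0.74, -1.52, 0.001, 0.0, 0.003, 0.27, -0.6, -0.75, 0.0, 0.0, 0.0]
[-0.21, -0.53, 0.56, 0.0, 0.0, 0.0, -0.15, -0.04, 0.43, 0.0, 0.0, 0.0, -0.18, -0.16, 0.49, 0.0, 0.0, 0.0, -0.17, -0.28, 0.47, 0.0, 0.0, 0.0, -0.15, -0.4, 0.42, 0.0, 0.0, 0.0, -0.12, -0.51, 0.33, 0.0, 0.0, 0.0]
[-0.1, -0.26, 0.27, 0.0, 0.0, 0.0, -0.09, -0.34, 0.23, 0.0, 0.0, 0.0, -0.06, -0.41, 0.17, 0.0, 0.0, 0.0, -0.03, -0.47, 0.08, 0.0, 0.0, 0.0, 0.02, -0.5, -0.04, 0.0, 0.0, 0.0, 0.06, -0.5, -0.17, 0.0, 0.0, 0.0, 0.07, -0.33, -0.19, 0.0, 0.0, 0.0, 0.07, -0.26, -0.21, 0.0, 0.0, 0.0]
```

Call:
step_arm(increments=[0.5, -0.75, -1.5, 0, 0, 0, 0.3, -0.6, -0.75, 0, 0, 0, -0.2, -0.55, 0.55, 0, 0, 0, -0.15, -0.05, 0.45, 0, 0, 0, -0.2, -0.15, 0.5, 0, 0, 0, -0.15, -0.3, 0.45, 0, 0, 0])

```text
time: 4.38
position: [0.5037, -0.0902, 0.0485]
tool_rot: [1.853, 1.137, -1.297]
ft_force: [-0.1, 0.8, 0.1]
grip_width: 0.005
```

```bash
python3 - <<'E'
from h import *
s=ctrl.get_state();p,M=cur(); print(s['time'],W2S(p),s['ft_force'],fc(-70))
P,im=snap('wrist','wrist3.png')
path([fc(f) for f in (-80,-90,-100,-110,-120,-130,-140,-150,-157,-163)])
E
```

```text
4.375 [ 23.63000781 -11.42727186  48.48774449] [-0.08427788  0.77140693  0.05334544] (np.float64(23.08167139907467), np.float64(-11.119011232448916), 48)
[-0.1, -0.41, 0.34, 0.001, 0.001, 0.001, -0.12, -0.5, 0.33, 0.0, 0.0, 0.0, -0.1, -0.26, 0.27, 0.0, 0.0, 0.0, -0.08, -0.34, 0.23, 0.0, 0.0, 0.0, -0.06, -0.41, 0.17, 0.0, 0.0, 0.0, -0.03, -0.47, 0.07, 0.0, 0.0, 0.0, 0.01, -0.51, -0.03, 0.0, 0.0, 0.0, 0.06, -0.5, -0.17, 0.0, 0.0, 0.0, 0.07, -0.32, -0.19, 0.0, 0.0, 0.0, 0.08, -0.26, -0.21, 0.0, 0.0, 0.0]
```

View pics/wrist3.png

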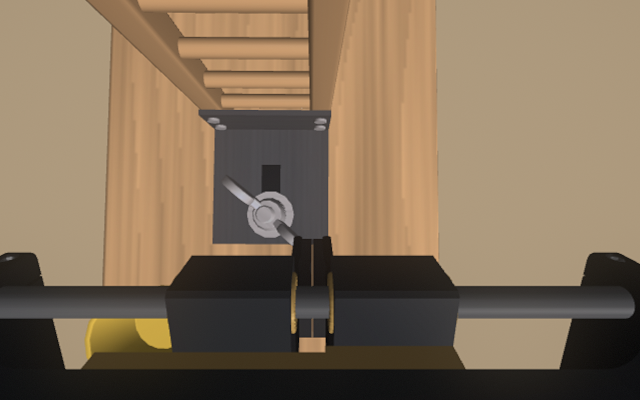

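Call:
step_arm(increments=[-0.1, -0.4, 0.35, 0, 0, 0, -0.1, -0.5, 0.35, 0, 0, 0, -0.1, -0.25, 0.25, 0, 0, 0])

```text
time: 4.8
position: [0.4886, -0.093, 0.0479]
tool_rot: [1.852, 1.138, -1.297]
ft_force: [0.5, -0.7, 0.0]
grip_width: 0.002
```

```bash
python3 - <<'E'
from h import *
s=ctrl.get_state();p,M=cur(); print(s['time'],W2S(p),s['ft_force'],fc(-100))
P,im=snap('wrist','wrist4.png')
path([fc(f) for f in (-110,-120,-130,-140,-150,-157,-163)])
E
```

```text
4.8 [ 11.46785852 -20.78397183  47.93058531] [ 0.45114348 -0.66858979  0.00743411] (np.float64(11.419587724173951), np.float64(-21.95654660105953), 48)
[-0.12, -0.33, 0.31, 0.002, 0.001, 0.001, -0.06, -0.41, 0.16, 0.0, 0.0, 0.0, -0.03, -0.47, 0.08, 0.0, 0.0, 0.0, 0.01, -0.51, -0.04, 0.0, 0.0, 0.0, 0.06, -0.5, -0.16, 0.0, 0.0, 0.0, 0.07, -0.32, -0.19, 0.0, 0.0, 0.0, 0.08, -0.26, -0.21, 0.0, 0.0, 0.0]
```

View pics/wrist4.png

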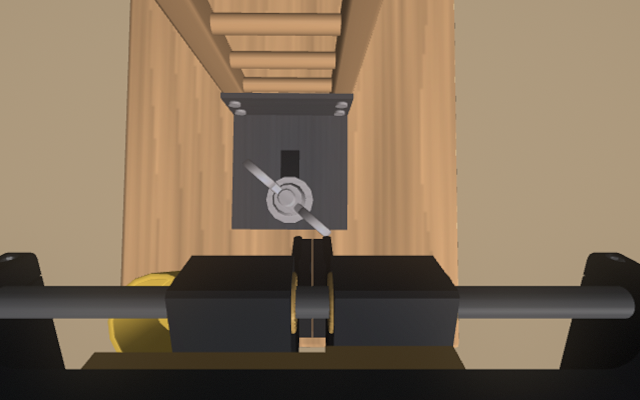

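```bash
python3 - <<'E'
from h import *
P=ctrl.camera_params('wrist'); p,M=cur()
print('bolt',W2S(ray(P,286,196,.059)),'tip',proj(P,p),W2S(p))
for z in (.052,): print(W2S(ray(P,329,235,z)),W2S(ray(P,247,163,z)))
im=cv2.imread('pics/wrist4.png')
cv2.imwrite('pics/w4z.png',cv2.resize(im[130:290,220:400],None,fx=4,fy=4,interpolation=cv2.INTER_CUBIC))
Pt,im=snap('top','top4.png'); cv2.imwrite('pics/t4z.png',cv2.resize(im[140:260,250:400,::-1],None,fx=4,fy=4,interpolation=cv2.INTER_CUBIC))
E
```

```text
bolt [-2.36146496  1.39474466 59.        ] tip (np.float64(310.95232832970953), np.float64(236.0775181527079)) [ 11.33630558 -21.12321766  47.87979431]
[ 21.54816624 -20.25371837  52.        ] [-25.26372456  20.60659218  52.        ]
```

View pics/w4z.png

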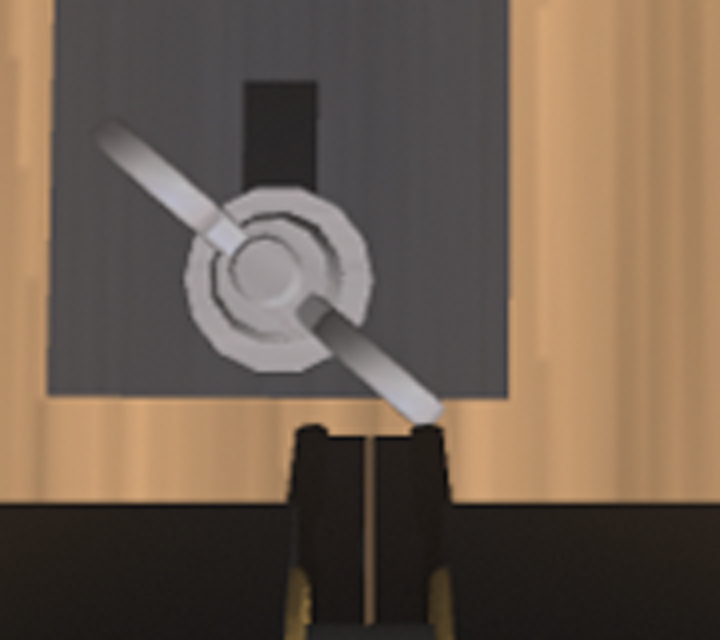

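View pics/t4z.png

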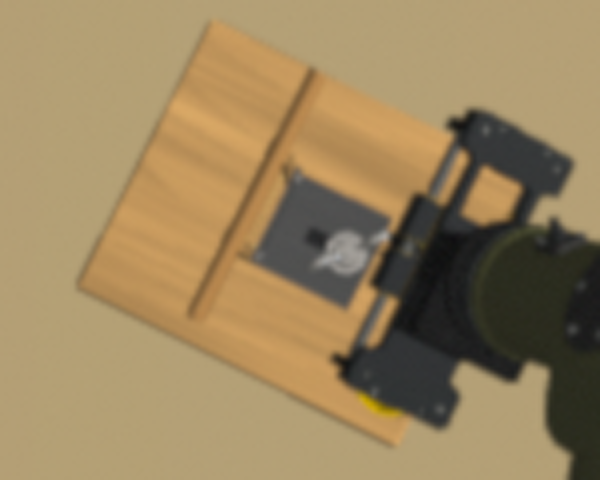

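```bash
python3 - <<'E'
from h import *
p,M=cur(); print(W2S(p))
pm=path([(15,-50,48),(15,-50,38),(15,-50,33),(15,-50,30)])
pm=path([(15,-50,28),(15,-50,26),(15,-50,24)],pose=pm)
E
```

```text
[ 11.67988823 -20.89813011  47.97136085]
[-1.0, 0.32, 2.73, 0.002, 0.0, 0.001, 0.94, 0.0, 0.35, 0.0, 0.0, 0.0, 0.47, 0.0, 0.17, 0.0, 0.0, 0.0, 0.28, 0.0, 0.1, 0.0, 0.0, 0.0]
[0.19, 0.0, 0.07, 0.0, 0.0, 0.0, 0.19, 0.0, 0.07, 0.0, 0.0, 0.0, 0.19, 0.0, 0.06, 0.0, 0.0, 0.0]
```

Call:
step_arm(increments=[-1.0, 0.3, 2.7, 0, 0, 0, 0.95, 0, 0.35, 0, 0, 0, 0.45, 0, 0.15, 0, 0, 0, 0.3, 0, 0.1, 0, 0, 0, 0, 0, 0, 0, 0, 0])

```text
time: 5.52
position: [0.4789, -0.119, 0.0299]
tool_rot: [1.851, 1.14, -1.296]
ft_force: [0.0, 0.3, -0.1]
grip_width: 0.006
```

```bash
python3 - <<'E'
from h import *
s=ctrl.get_state();p,M=cur(); print(s['time'],W2S(p),s['ft_force'])
P,im=snap('wrist','wrist5.png')
cv2.imwrite('pics/w5z.png',cv2.resize(im[90:290,180:440,::-1],None,fx=3,fy=3,interpolation=cv2.INTER_CUBIC))
E
```

```text
5.525 [ 14.59260178 -48.34461617  29.91536467] [ 0.02620982  0.34454597 -0.1382191 ]
```

View pics/w5z.png

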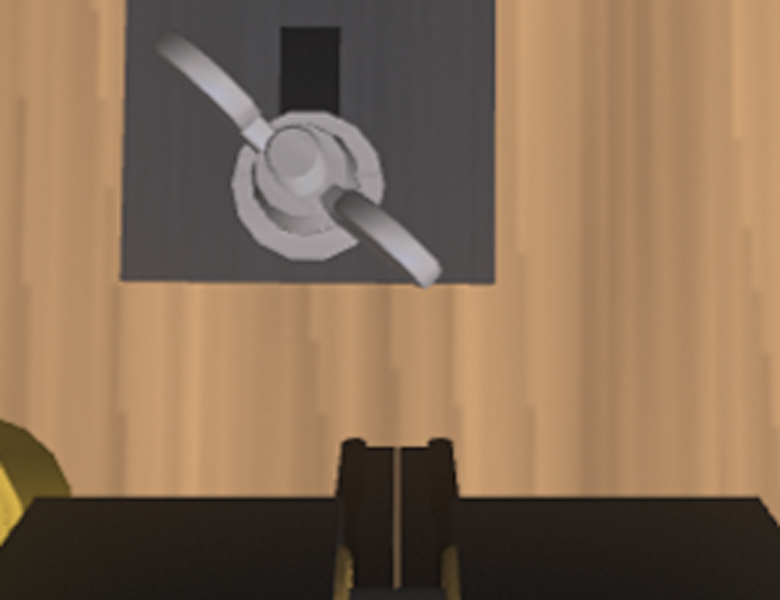

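Call:
step_arm(increments=[0.2, 0, 0.05, 0, 0, 0, 0.2, 0, 0.05, 0, 0, 0, 0, 0, 0, 0, 0, 0])

```text
time: 5.95
position: [0.4789, -0.1195, 0.0259]
tool_rot: [1.852, 1.139, -1.297]
ft_force: [-0.7, 0.5, 0.1]
grip_width: 0.005
```

Call:
step_arm(increments=[0.2, 0, 0.05, 0, 0, 0, 0, 0, 0, 0, 0, 0])

```text
time: 6.2
position: [0.479, -0.1193, 0.0239]
tool_rot: [1.852, 1.139, -1.297]
ft_force: [-0.4, -0.9, 0.5]
grip_width: 0.006
```

Call:
step_arm(increments=[0.2, 0, 0.05, 0, 0, 0, 0, 0, 0, 0, 0, 0])

```text
time: 6.45
position: [0.4792, -0.1191, 0.0218]
tool_rot: [1.852, 1.139, -1.297]
ft_force: [-0.4, 0.6, -0.4]
grip_width: 0.009
```

Call:
step_arm(increments=[0.2, 0, 0.05, 0, 0, 0, 0, 0, 0, 0, 0, 0])

```text
time: 6.7
position: [0.4792, -0.1189, 0.0197]
tool_rot: [1.852, 1.139, -1.297]
ft_force: [0.3, 0.2, -0.0]
grip_width: 0.002
```

Call:
step_arm(increments=[0.2, 0, 0.05, 0, 0, 0, 0, 0, 0, 0, 0, 0])

```text
time: 6.95
position: [0.4793, -0.1187, 0.0177]
tool_rot: [1.852, 1.139, -1.297]
ft_force: [0.9, 0.3, 0.3]
grip_width: 0.008
```

Call:
step_arm(increments=[0.2, 0, 0.05, 0, 0, 0, 0, 0, 0, 0, 0, 0])

```text
time: 7.2
position: [0.4794, -0.1185, 0.0156]
tool_rot: [1.852, 1.139, -1.297]
ft_force: [0.2, -0.5, -0.2]
grip_width: 0.004
```

Call:
step_arm(increments=[0.2, 0, 0.05, 0, 0, 0, 0, 0, 0, 0, 0, 0])

```text
time: 7.45
position: [0.4795, -0.1183, 0.0136]
tool_rot: [1.852, 1.139, -1.297]
ft_force: [-0.6, 0.5, -0.5]
grip_width: 0.002
```

Call:
step_arm(increments=[0.2, 0, 0.05, 0, 0, 0, 0, 0, 0, 0, 0, 0])

```text
time: 7.7
position: [0.4796, -0.1181, 0.0115]
tool_rot: [1.852, 1.139, -1.297]
ft_force: [-0.6, -0.4, -0.1]
grip_width: 0.001
```

Call:
step_arm(increments=[0.2, 0, 0.05, 0, 0, 0, 0, 0, 0, 0, 0, 0])

```text
time: 7.95
position: [0.4797, -0.1179, 0.0095]
tool_rot: [1.852, 1.139, -1.297]
ft_force: [0.8, 0.8, -0.3]
grip_width: 0.006
```

```bash
python3 - <<'E'
from h import *
s=ctrl.get_state();p,M=cur(); print(s['time'],W2S(p),s['ft_force'])
P,im=snap('wrist','wrist6.png')
cv2.imwrite('pics/w6z.png',cv2.resize(im[90:290,180:440,::-1],None,fx=3,fy=3,interpolation=cv2.INTER_CUBIC))
E
```

```text
7.95 [ 14.85689236 -46.9692913    9.47929103] [ 0.77646544  0.84933453 -0.25701904]
```

View pics/w6z.png

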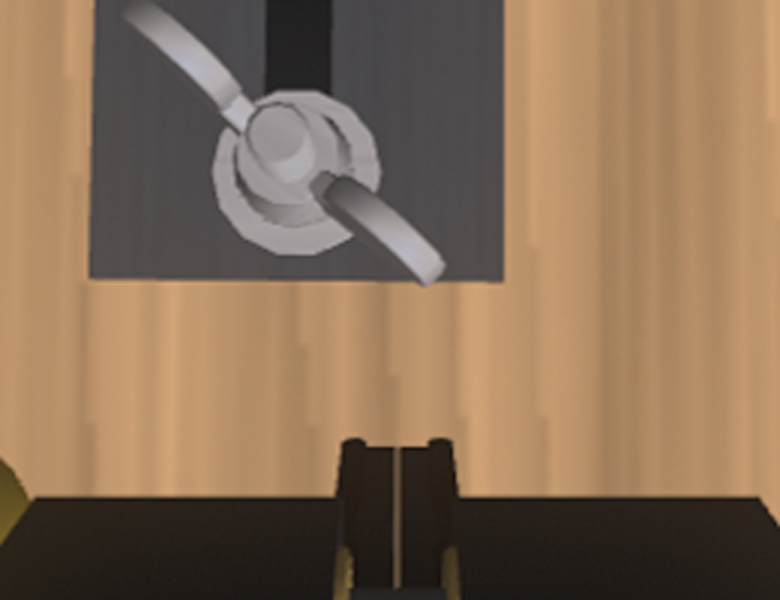

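Call:
step_arm(increments=[-2.0, 0, -0.7, 0, 0, 0, -2.0, 0, -0.7, 0, 0, 0, -2.0, 0, -0.7, 0, 0, 0, -3.5, 0, -1.3, 0, 0, 0, -3.5, 0, -1.3, 0, 0, 0, -2.0, 0, -2.0, 0, 0, 0, 0, 0, 0, 0, 0, 0])

```text
time: 8.88
position: [0.4867, -0.1074, 0.1755]
tool_rot: [1.851, 1.135, -1.293]
ft_force: [0.2, -0.6, -0.2]
grip_width: 0.004
```

```bash
python3 - <<'E'
from h import *
s=ctrl.get_state();p,M=cur(); print(s['time'],W2S(p),s['ft_force'],s['grip_width'])
P,im=snap('wrist','wrist7.png')
r=ctrl.spot_point('wrist','feeder_cup');print([(d['score'],w('',d['xyz'],P).round(4)) for d in r])
snap('scene','scene7.png')
P,im=snap('top','top7.png')
r=ctrl.spot_point('top','feeder_cup');print([(d['score'],w('',d['xyz'],P).round(4)) for d in r])
E
```

```text
8.875 [ 16.25364404 -34.42628418 175.54106674] [ 0.1965374  -0.59246919 -0.20123349] 0.004432196718811357
[(0.69, array([ 0.399 , -0.0956,  0.0259]))]
[(0.56, array([ 0.3982, -0.0959,  0.0229]))]
```

View pics/wrist7.png

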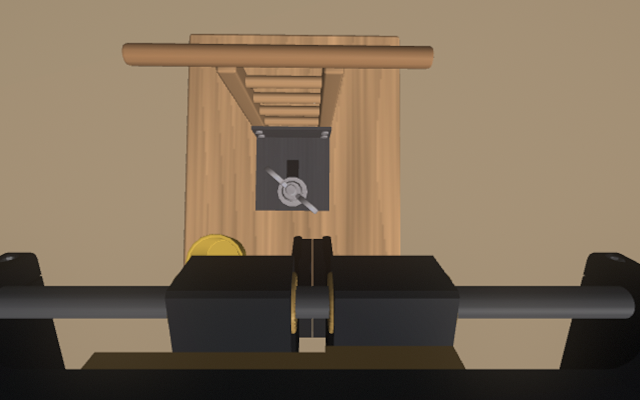

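View pics/scene7.png

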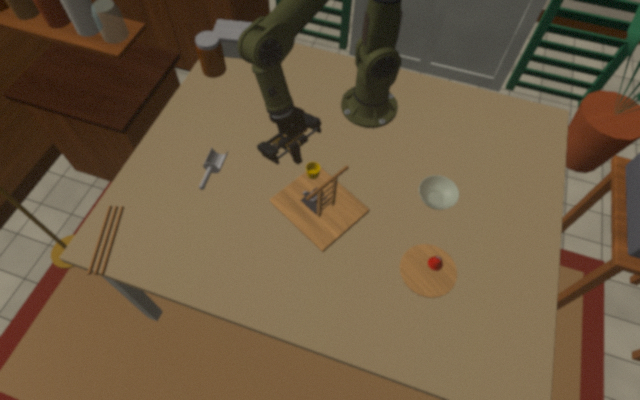

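```bash
python3 - <<'E'
from h import *
P=ctrl.camera_params('scene');p,M=cur()
for x in (0,-.019,-.04,-.07): print(x,proj(P,p+M@[x,0,0]))
im=cv2.imread('pics/scene7.png')
z=cv2.resize(im[100:200,240:360],None,fx=6,fy=6,interpolation=cv2.INTER_CUBIC)
for x in (0,-.019,-.04,-.07):
    u,v=proj(P,p+M@[x,0,0]); cv2.circle(z,(int((u-240+.5)*6),int((v-100+.5)*6)),3,(0,0,255),-1)
cv2.imwrite('pics/s7z.png',z)
E
```

```text
0 (np.float64(300.0805706904769), np.float64(168.1980366356374))
-0.019 (np.float64(298.55147563946355), np.float64(163.555602621022))
-0.04 (np.float64(296.82605977019074), np.float64(158.31712557830255))
-0.07 (np.float64(294.2943717376156), np.float64(150.6307527599271))
```

View pics/s7z.png

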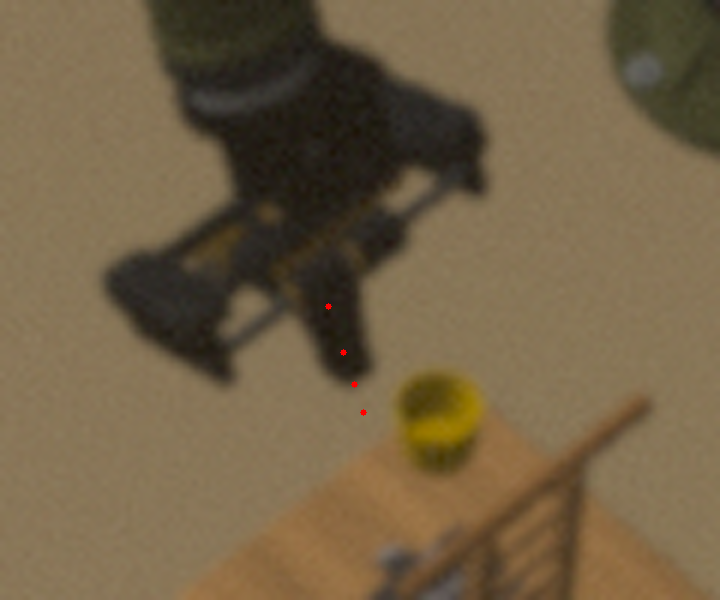

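```bash
sed -i 's/11.5\*abs(np.sin/10*abs(np.sin/' h.py; cat >> h.py <<'E'
LX=.020
def path(pts,**k):
    N=rot(YAW,TILT); return plan([(S2W(*q)+N@[LX,0,0],N) for q in pts],**k)
def E():
    p,M=cur(); return W2S(p-M@[LX,0,0])
E
python3 - <<'E'
from h import *
print(E())
s0=np.array(fc(-41,8)); print(s0)
pm=path([(45,-35,150),(52,-25,100),(52,-12,48),tuple(s0+[6,-8,0]),tuple(s0)])
pm=path([fc(f) for f in (-41,-50,-60,-70)],pose=pm)
E
```

```text
[ 14.19775526 -42.65389247 190.95360951]
[32.50013839  8.94222231 48.        ]
[4.1, 3.1, 0.69, 0.001, 0.0, 0.003, 5.04, 0.7, 0.77, 0.0, 0.0, 0.0, 5.33, -0.01, 0.55, 0.0, 0.0, 0.0, 0.45, -1.35, -1.21, 0.0, 0.0, 0.0, 0.27, -0.6, -0.75, 0.0, 0.0, 0.0]
[-0.21, -0.52, 0.56, 0.0, 0.0, 0.0, -0.15, -0.07, 0.43, 0.0, 0.0, 0.0, -0.18, -0.18, 0.48, 0.0, 0.0, 0.0, -0.16, -0.3, 0.46, 0.0, 0.0, 0.0]
```

Call:
step_arm(increments=[4.1, 3.1, 0.7, 0, 0, 0, 5.0, 0.7, 0.8, 0, 0, 0, 5.3, 0, 0.55, 0, 0, 0, 0.45, -1.35, -1.2, 0, 0, 0, 0.3, -0.6, -0.75, 0, 0, 0, -0.2, -0.5, 0.55, 0, 0, 0, -0.15, -0.1, 0.45, 0, 0, 0, -0.2, -0.2, 0.5, 0, 0, 0, -0.15, -0.3, 0.45, 0, 0, 0])

```text
time: 10.25
position: [0.5058, -0.0852, 0.0313]
tool_rot: [1.853, 1.136, -1.296]
ft_force: [1.0, -0.1, 0.6]
grip_width: 0.005
```

```bash
python3 - <<'E'
from h import *
s=ctrl.get_state(); print(s['time'],E(),s['ft_force'],fc(-70))
P,im=snap('wrist','wrist8.png')
cv2.imwrite('pics/w8z.png',cv2.resize(im[90:290,180:440,::-1],None,fx=3,fy=3,interpolation=cv2.INTER_CUBIC))
path([fc(f) for f in (-80,-90,-100,-110,-120,-130,-140,-150,-157,-163)])
E
```

```text
10.25 [ 23.24886024 -12.8502061   50.12754012] [ 1.04384323 -0.10778541  0.63662254] (np.float64(21.757138066735436), np.float64(-11.601101939713821), 48)
[0.08, -0.51, 0.28, 0.001, 0.001, 0.0, -0.11, -0.51, 0.3, 0.0, 0.0, 0.0, -0.09, -0.25, 0.25, 0.0, 0.0, 0.0, -0.07, -0.33, 0.21, 0.0, 0.0, 0.0, -0.06, -0.39, 0.15, 0.0, 0.0, 0.0, -0.02, -0.45, 0.07, 0.0, 0.0, 0.0, 0.01, -0.47, -0.04, 0.0, 0.0, 0.0, 0.06, -0.48, -0.16, 0.0, 0.0, 0.0, 0.06, -0.31, -0.18, 0.0, 0.0, 0.0, 0.07, -0.25, -0.2, 0.0, 0.0, 0.0]
```

View pics/w8z.png

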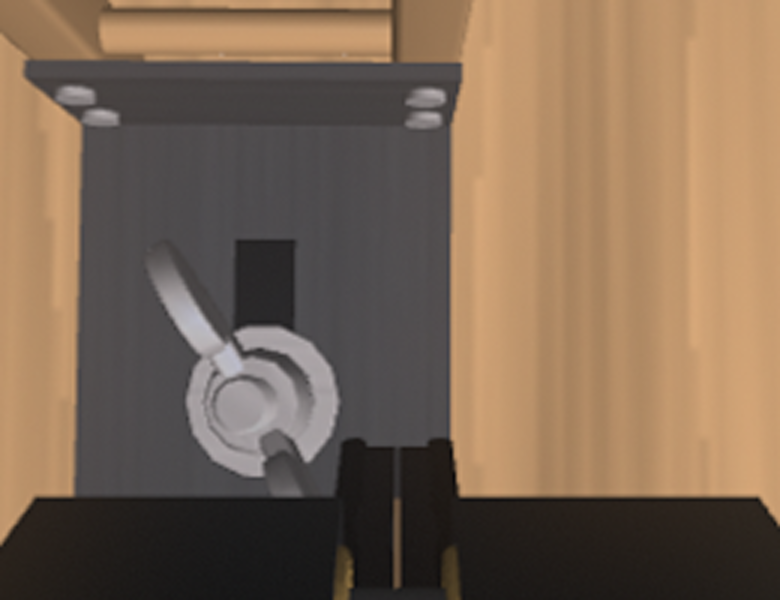

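Call:
step_arm(increments=[0.1, -0.5, 0.3, 0, 0, 0, -0.1, -0.5, 0.3, 0, 0, 0, -0.1, -0.25, 0.25, 0, 0, 0, -0.05, -0.35, 0.2, 0, 0, 0, -0.05, -0.4, 0.15, 0, 0, 0, 0, -0.45, 0.05, 0, 0, 0, 0, -0.5, -0.05, 0, 0, 0, 0.05, -0.5, -0.15, 0, 0, 0, 0.05, -0.3, -0.2, 0, 0, 0, 0.05, -0.25, -0.2, 0, 0, 0])

```text
time: 11.55
position: [0.4665, -0.0714, 0.0288]
tool_rot: [1.852, 1.139, -1.297]
ft_force: [1.3, -2.0, -0.1]
grip_width: 0.009
```

```bash
python3 - <<'E'
from h import *
s=ctrl.get_state(); print(s['time'],E(),s['ft_force'],fc(-163))
P,im=snap('wrist','wrist9.png')
cv2.imwrite('pics/w9z.png',cv2.resize(im[90:290,180:440,::-1],None,fx=3,fy=3,interpolation=cv2.INTER_CUBIC))
E
```

```text
11.55 [-18.01834639 -18.39435059  47.64048108] [ 1.33797282 -2.01515849 -0.05761752] (np.float64(-16.796796940669104), np.float64(-20.180116173090777), 48)
```

View pics/w9z.png

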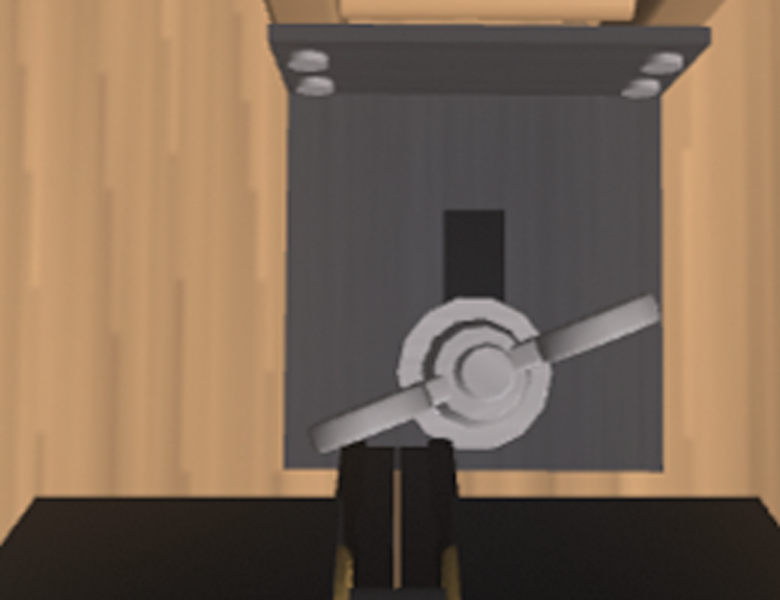

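```bash
python3 - <<'E'
from h import *
pm=path([fc(f) for f in (-168,-175,-182,-189,-196)]); print(E())
s0=np.array(fc(-17,8)); print(s0,W2S(pm[0]))
pm=path([(-16,-35,48),(0,-52,48),(45,-48,48),(50,-5,48),(46,14,48),tuple(s0)],pose=pm)
E
```

```text
[-0.03, -0.02, -0.01, 0.003, 0.0, 0.002, 0.11, -0.22, -0.32, 0.0, 0.0, 0.0, 0.11, -0.16, -0.29, 0.0, 0.0, 0.0, 0.06, -0.14, -0.17, 0.0, 0.0, 0.0, 0.07, -0.13, -0.2, 0.0, 0.0, 0.0]
[-18.37332613 -18.03989916  47.64264747]
[27.61958596 20.76619921 48.        ] [-25.10835187  -0.80775327  29.22166343]
[-0.93, 0.91, 2.57, 0.0, 0.0, 0.0, -0.58, 1.6, 1.6, 0.0, 0.0, 0.0, 0.13, 4.5, -0.38, 0.0, 0.0, 0.0, 1.47, 0.5, -4.04, 0.0, 0.0, 0.0, 0.65, -0.4, -1.78, 0.0, 0.0, 0.0, 0.23, -1.84, -0.64, 0.0, 0.0, 0.0]
```

Call:
step_arm(increments=[0.1, -0.2, -0.3, 0, 0, 0, 0.1, -0.15, -0.3, 0, 0, 0, 0.05, -0.15, -0.2, 0, 0, 0, 0.05, -0.15, -0.2, 0, 0, 0, 0, 0, 0, 0, 0, 0, -0.95, 0.9, 2.6, 0, 0, 0, -0.6, 1.6, 1.6, 0, 0, 0, 0.15, 4.5, -0.4, 0, 0, 0])

```text
time: 12.6
position: [0.5091, -0.1293, 0.0293]
tool_rot: [1.853, 1.136, -1.301]
ft_force: [0.0, -1.0, 0.8]
grip_width: 0.006
```

```bash
python3 - <<'E'
from h import *
s=ctrl.get_state(); print(s['time'],E(),s['ft_force'])
P,im=snap('wrist','wrist10.png')
cv2.imwrite('pics/w10z.png',cv2.resize(im[90:290,180:440,::-1],None,fx=3,fy=3,interpolation=cv2.INTER_CUBIC))
pm=path([(50,-5,48),(46,14,48),fc(-12,7)])
pm=path([fc(f) for f in (-12,-20,-30,-40,-50,-60,-70,-80,-90)],pose=pm)
E
```

```text
12.6 [ 46.22598759 -50.58069487  48.06301578] [ 0.01140586 -1.00575355  0.84447351]
[1.62, -0.41, -4.08, 0.0, -0.002, -0.007, 0.65, -0.4, -1.78, 0.0, 0.0, 0.0, 0.26, -2.01, -0.72, 0.0, 0.0, 0.0]
[-0.24, -0.15, 0.65, 0.0, 0.0, 0.0, -0.09, 0.14, 0.25, 0.0, 0.0, 0.0, -0.14, 0.12, 0.38, 0.0, 0.0, 0.0, -0.15, 0.03, 0.43, 0.0, 0.0, 0.0, -0.18, -0.06, 0.48, 0.0, 0.0, 0.0, -0.17, -0.19, 0.48, 0.0, 0.0, 0.0, -0.17, -0.3, 0.45, 0.0, 0.0, 0.0, -0.14, -0.41, 0.4, 0.0, 0.0, 0.0, -0.11, -0.51, 0.31, 0.0, 0.0, 0.0]
```

View pics/wrist10.png

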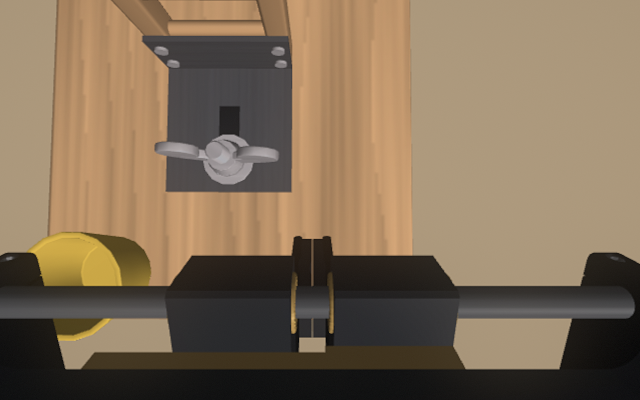

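Call:
step_arm(increments=[1.6, -0.4, -4.1, 0, 0, 0, 0.65, -0.4, -1.9, 0, 0, 0, 0.3, -1.9, -0.8, 0, 0, 0])

```text
time: 13.02
position: [0.5202, -0.0482, 0.0294]
tool_rot: [1.853, 1.141, -1.294]
ft_force: [-0.0, -0.1, -0.4]
grip_width: 0.0
```

```bash
python3 - <<'E'
from h import *
s=ctrl.get_state(); print(s['time'],E(),s['ft_force'],fc(-6,7))
P,im=snap('wrist','wrist11.png')
pm=path([fc(f) for f in (-6,-13,-20,-30,-40,-50,-60,-70,-80,-90)])
E
```

```text
13.025 [19.32206093 26.6065922  48.17182064] [-0.04030891 -0.11406719 -0.43707487] (np.float64(23.96934462686005), np.float64(23.368204868252587), 48)
[-0.43, 0.77, 1.01, 0.006, -0.001, 0.006, -0.07, 0.14, 0.19, 0.0, 0.0, 0.0, -0.08, 0.12, 0.22, 0.0, 0.0, 0.0, -0.14, 0.11, 0.38, 0.0, 0.0, 0.0, -0.15, 0.04, 0.43, 0.0, 0.0, 0.0, -0.18, -0.07, 0.47, 0.0, 0.0, 0.0, -0.17, -0.18, 0.48, 0.0, 0.0, 0.0, -0.17, -0.3, 0.46, 0.0, 0.0, 0.0, -0.14, -0.42, 0.4, 0.0, 0.0, 0.0, -0.12, -0.51, 0.31, 0.0, 0.0, 0.0]
```

View pics/wrist11.png

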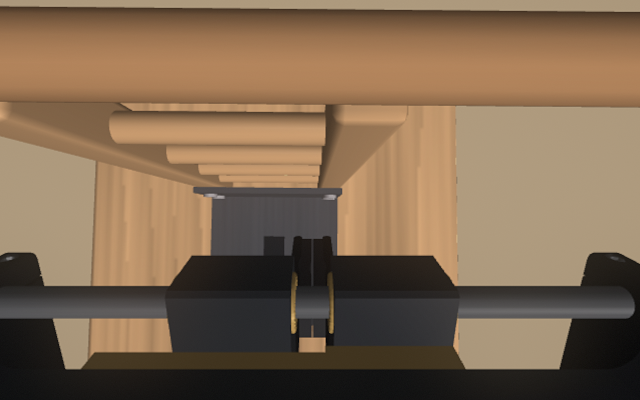

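Call:
step_arm(increments=[-0.4, 0.5, 1.0, 0, 0, 0, -0.1, 0.2, 0.2, 0, 0, 0, -0.1, 0.1, 0.2, 0, 0, 0, -0.15, 0.1, 0.4, 0, 0, 0, -0.15, 0.05, 0.45, 0, 0, 0, -0.2, -0.05, 0.45, 0, 0, 0, -0.15, -0.2, 0.5, 0, 0, 0])

```text
time: 13.95
position: [0.5094, -0.0846, 0.0299]
tool_rot: [1.852, 1.137, -1.297]
ft_force: [1.0, 0.1, 0.7]
grip_width: 0.008
```

```bash
python3 - <<'E'
from h import *
s=ctrl.get_state(); print(s['time'],E(),s['ft_force'],fc(-60))
P,im=snap('wrist','wrist12.png')
pm=path([fc(f) for f in (-70,-80,-90,-100,-110,-120,-130,-140,-150,-158,-165,-172)])
pm=path([fc(f) for f in (-179,-187,-195)],pose=pm)
E
```

```text
13.95 [ 26.17582318 -10.66942744  48.71956934] [0.95579391 0.12429002 0.68379076] (np.float64(24.778684177437178), np.float64(-6.747431864335455), 48)
[0.04, -0.41, 0.02, 0.002, 0.001, 0.0, -0.14, -0.42, 0.4, 0.0, 0.0, 0.0, -0.11, -0.51, 0.3, 0.0, 0.0, 0.0, -0.09, -0.25, 0.25, 0.0, 0.0, 0.0, -0.08, -0.33, 0.21, 0.0, 0.0, 0.0, -0.05, -0.39, 0.15, 0.0, 0.0, 0.0, -0.03, -0.45, 0.07, 0.0, 0.0, 0.0, 0.01, -0.47, -0.04, 0.0, 0.0, 0.0, 0.06, -0.48, -0.15, 0.0, 0.0, 0.0, 0.08, -0.35, -0.22, 0.0, 0.0, 0.0, 0.09, -0.28, -0.24, 0.0, 0.0, 0.0, 0.11, -0.24, -0.3, 0.0, 0.0, 0.0]
[0.12, -0.19, -0.34, 0.0, 0.0, 0.0, 0.08, -0.16, -0.21, 0.0, 0.0, 0.0, 0.08, -0.15, -0.22, 0.0, 0.0, 0.0]
```

View pics/wrist12.png

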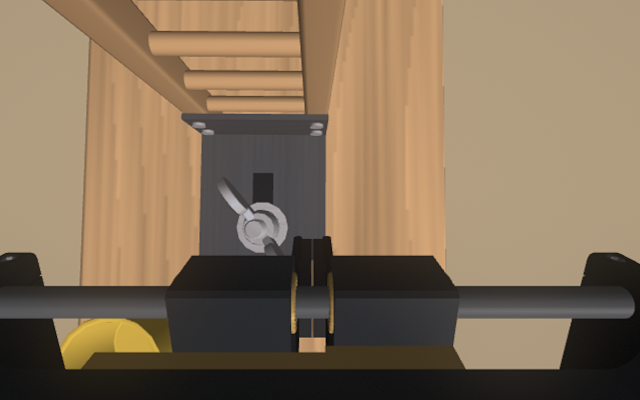

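Call:
step_arm(increments=[0.05, -0.4, 0, 0, 0, 0, -0.15, -0.4, 0.4, 0, 0, 0, -0.1, -0.5, 0.3, 0, 0, 0, -0.1, -0.25, 0.25, 0, 0, 0, -0.1, -0.35, 0.2, 0, 0, 0, -0.05, -0.4, 0.15, 0, 0, 0, 0, -0.45, 0.05, 0, 0, 0, 0, -0.5, -0.05, 0, 0, 0, 0.05, -0.5, -0.15, 0, 0, 0, 0.1, -0.35, -0.2, 0, 0, 0, 0.1, -0.3, -0.25, 0, 0, 0, 0.1, -0.25, -0.3, 0, 0, 0])

```text
time: 15.5
position: [0.4657, -0.0663, 0.0293]
tool_rot: [1.852, 1.139, -1.297]
ft_force: [-0.3, -1.7, -0.3]
grip_width: 0.007
```

```bash
python3 - <<'E'
from h import *
s=ctrl.get_state(); print(s['time'],E(),s['ft_force'],fc(-172))
pm=path([fc(f) for f in (-179,-187,-194)])
pm=path([(-16,-35,48),(0,-52,48),(45,-48,48)],pose=pm)
E
```

```text
15.5 [-20.97415011 -14.2067368   48.0783084 ] [-0.2659496  -1.70847533 -0.30751672] (np.float64(-19.934995799475235), np.float64(-16.203435627117926), 48)
[0.06, -0.08, -0.15, 0.003, 0.0, 0.001, 0.08, -0.16, -0.21, 0.0, 0.0, 0.0, 0.07, -0.14, -0.19, 0.0, 0.0, 0.0]
[-0.91, 0.88, 2.51, 0.0, 0.0, 0.0, -0.58, 1.6, 1.59, 0.0, 0.0, 0.0, 0.13, 4.5, -0.37, 0.0, 0.0, 0.0]
```

Call:
step_arm(increments=[0.1, -0.1, -0.25, 0, 0, 0, 0.1, -0.15, -0.2, 0, 0, 0, 0.05, -0.15, -0.2, 0, 0, 0, 0, 0, 0, 0, 0, 0, -0.9, 0.9, 2.5, 0, 0, 0, -0.6, 1.6, 1.6, 0, 0, 0, 0.15, 4.5, -0.4, 0, 0, 0, 0, 0, 0, 0, 0, 0])

```text
time: 16.5
position: [0.5135, -0.1265, 0.0296]
tool_rot: [1.855, 1.137, -1.294]
ft_force: [-0.7, -0.3, 0.2]
grip_width: 0.006
```

```bash
python3 - <<'E'
from h import *
s=ctrl.get_state(); print(s['time'],E(),s['ft_force'])
P,im=snap('wrist','wrist13.png')
cv2.imwrite('pics/w13z.png',cv2.resize(im[90:290,130:390,::-1],None,fx=3,fy=3,interpolation=cv2.INTER_CUBIC))
pm=path([(50,-5,48),(46,15,48),(20,26,48)])
pm=path([fc(f) for f in (-6,-13,-20,-30,-40,-50,-60)],pose=pm)
E
```

```text
16.5 [ 48.84620201 -46.21564902  48.42215671] [-0.70549732 -0.30772632  0.19628001]
[1.41, 0.36, -3.85, 0.002, -0.002, 0.001, 0.68, -0.4, -1.88, 0.0, 0.0, 0.0, 0.38, -2.6, -1.03, 0.0, 0.0, 0.0]
[-0.33, 0.32, 0.9, 0.0, 0.0, 0.0, -0.07, 0.14, 0.18, 0.0, 0.0, 0.0, -0.08, 0.11, 0.23, 0.0, 0.0, 0.0, -0.14, 0.12, 0.37, 0.0, 0.0, 0.0, -0.15, 0.03, 0.44, 0.0, 0.0, 0.0, -0.18, -0.06, 0.47, 0.0, 0.0, 0.0, -0.17, -0.19, 0.48, 0.0, 0.0, 0.0]
```

View pics/w13z.png

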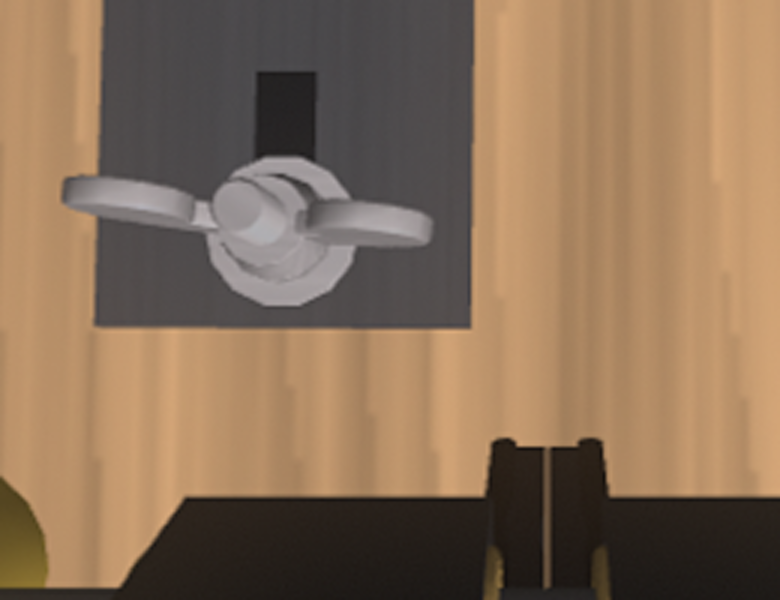

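Call:
step_arm(increments=[1.4, 0.35, -3.85, 0, 0, 0, 0.7, -0.4, -1.9, 0, 0, 0, 0.4, -2.4, -1.0, 0, 0, 0, -0.35, 0.2, 0.9, 0, 0, 0, -0.05, 0.15, 0.2, 0, 0, 0, -0.1, 0.1, 0.25, 0, 0, 0, -0.15, 0.1, 0.4, 0, 0, 0, -0.15, 0.05, 0.45, 0, 0, 0, -0.2, -0.05, 0.45, 0, 0, 0, -0.15, -0.2, 0.4, 0, 0, 0])

```text
time: 17.8
position: [0.5093, -0.0814, 0.0293]
tool_rot: [1.852, 1.137, -1.297]
ft_force: [0.8, 0.4, 1.2]
grip_width: 0.003
```

```bash
python3 - <<'E'
from h import *
s=ctrl.get_state(); print(s['time'],E(),s['ft_force'],fc(-60))
P,im=snap('wrist','wrist14.png')
pm=path([fc(f) for f in (-65,-70,-75,-80,-85,-90,-95,-100)])
E
```

```text
17.8 [24.69042609 -7.8491608  48.13017061] [0.78856941 0.35658674 1.16053333] (np.float64(24.778684177437178), np.float64(-6.747431864335455), 48)
[-0.03, -0.09, 0.07, 0.002, 0.001, 0.0, -0.08, -0.17, 0.23, 0.0, 0.0, 0.0, -0.08, -0.19, 0.2, 0.0, 0.0, 0.0, -0.07, -0.22, 0.19, 0.0, 0.0, 0.0, -0.06, -0.25, 0.17, 0.0, 0.0, 0.0, -0.05, -0.26, 0.14, 0.0, 0.0, 0.0, -0.04, -0.12, 0.13, 0.0, 0.0, 0.0, -0.05, -0.14, 0.11, 0.0, 0.0, 0.0]
```

View pics/wrist14.png

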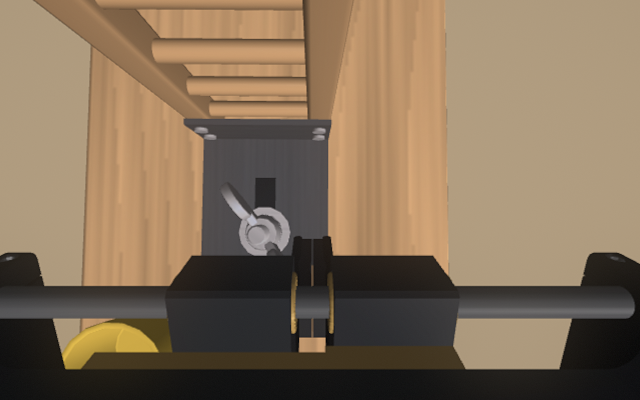

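Call:
step_arm(increments=[-0.05, -0.1, 0.1, 0, 0, 0, -0.1, -0.15, 0.2, 0, 0, 0, -0.05, -0.2, 0.2, 0, 0, 0, -0.05, -0.2, 0.2, 0, 0, 0])

```text
time: 18.35
position: [0.5, -0.0844, 0.0292]
tool_rot: [1.852, 1.138, -1.297]
ft_force: [1.6, 0.6, -0.7]
grip_width: 0.007
```

Call:
step_arm(increments=[-0.05, -0.25, 0.15, 0, 0, 0, 0, 0, 0, 0, 0, 0])

```text
time: 18.6
position: [0.497, -0.0849, 0.0292]
tool_rot: [1.852, 1.138, -1.297]
ft_force: [0.8, -0.4, 0.1]
grip_width: 0.002
```

```bash
python3 - <<'E'
from h import *
s=ctrl.get_state(); print(s['time'],E(),s['ft_force'],fc(-85),np.linalg.norm(s['ft_force']))
P,im=snap('wrist','wrist15.png')
cv2.imwrite('pics/w15z.png',cv2.resize(im[90:290,180:440,::-1],None,fx=3,fy=3,interpolation=cv2.INTER_CUBIC))
E
```

```text
18.6 [ 15.2542721  -16.53193608  47.95200471] [ 0.81755467 -0.35810965  0.13947345] (np.float64(15.156780694656803), np.float64(-17.605238285654384), 48) 0.9033775500914711
```

View pics/w15z.png

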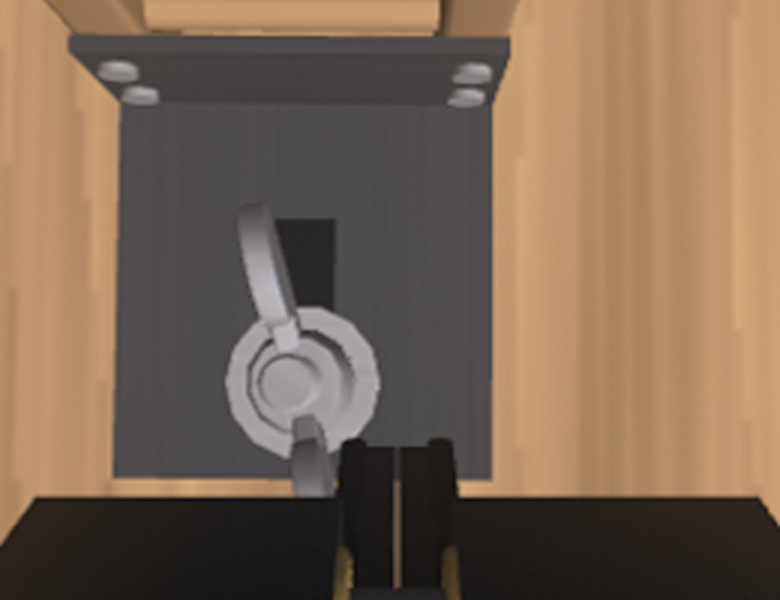

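Call:
step_arm(increments=[-0.05, -0.2, 0.1, 0, 0, 0, 0, 0, 0, 0, 0, 0])

```text
time: 18.9
position: [0.4948, -0.0848, 0.0293]
tool_rot: [1.852, 1.138, -1.297]
ft_force: [0.4, 0.5, -0.1]
grip_width: 0.003
```

Call:
step_arm(increments=[0, -0.2, 0.05, 0, 0, 0, 0, 0, 0, 0, 0, 0])

```text
time: 19.15
position: [0.4929, -0.0843, 0.0292]
tool_rot: [1.852, 1.138, -1.297]
ft_force: [1.6, 0.2, 0.2]
grip_width: 0.006
```

Call:
step_arm(increments=[0, -0.2, 0.05, 0, 0, 0, 0, 0, 0, 0, 0, 0])

```text
time: 19.4
position: [0.4909, -0.0838, 0.029]
tool_rot: [1.852, 1.138, -1.297]
ft_force: [1.3, 0.2, 0.6]
grip_width: 0.005
```

```bash
python3 - <<'E'
from h import *
s=ctrl.get_state(); print(s['time'],E(),s['ft_force'])
P,im=snap('wrist','wrist16.png')
cv2.imwrite('pics/w16z.png',cv2.resize(im[90:290,180:440,::-1],None,fx=3,fy=3,interpolation=cv2.INTER_CUBIC))
E
```

```text
19.4 [  9.35873823 -18.35179294  47.78713847] [1.3152646  0.23898528 0.63768783]
```

View pics/w16z.png

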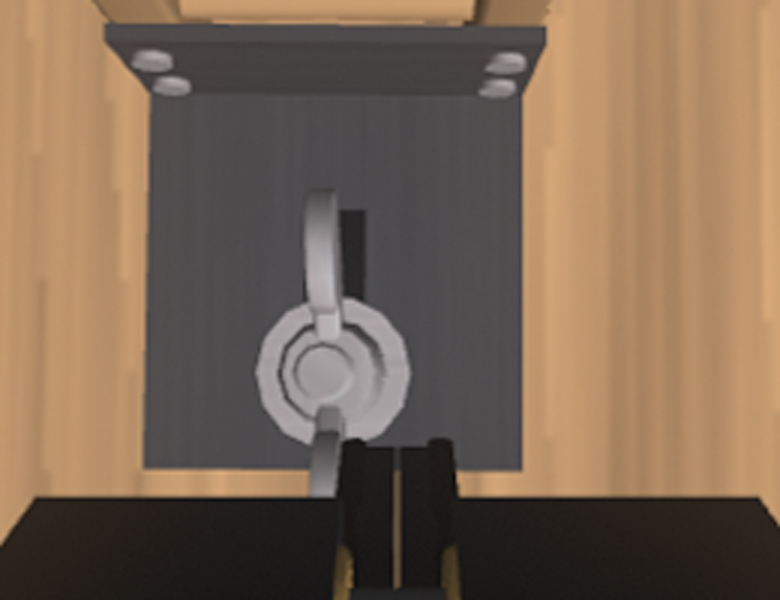

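Call:
step_arm(increments=[0, -0.15, 0, 0, 0, 0, 0, 0, 0, 0, 0, 0])

```text
time: 19.7
position: [0.4898, -0.0833, 0.029]
tool_rot: [1.852, 1.138, -1.297]
ft_force: [1.6, -0.2, 0.2]
grip_width: 0.005
```

Call:
step_arm(increments=[0, -0.1, 0, 0, 0, 0, 0, 0, 0, 0, 0, 0])

```text
time: 19.95
position: [0.4889, -0.0829, 0.029]
tool_rot: [1.852, 1.138, -1.297]
ft_force: [1.6, -1.1, -1.0]
grip_width: 0.006
```

Call:
step_arm(increments=[0, -0.15, 0, 0, 0, 0, 0, 0, 0, 0, 0, 0])

```text
time: 20.2
position: [0.4873, -0.0821, 0.029]
tool_rot: [1.852, 1.138, -1.297]
ft_force: [1.7, -0.3, 0.8]
grip_width: 0.003
```

```bash
python3 - <<'E'
from h import *
xs=np.array([np.cos(np.radians(YAW)),np.sin(np.radians(YAW)),0])
s=ctrl.get_state(); print(s['time'],E(),s['ft_force'],xs@s['ft_force'])
P,im=snap('wrist','wrist17.png')
cv2.imwrite('pics/w17z.png',cv2.resize(im[90:290,180:440,::-1],None,fx=3,fy=3,interpolation=cv2.INTER_CUBIC))
s=ctrl.get_state(); print(s['time'],E(),s['ft_force'],xs@s['ft_force'])
E
```

```text
20.2 [  5.41685719 -18.50060803  47.78002857] [ 1.65320718 -0.31482263  0.77981076] 1.615944864871654
20.25 [  5.46733591 -18.49293634  47.79771959] [ 1.42044133 -1.13135032 -0.19645013] 1.779244786829252
```

View pics/w17z.png

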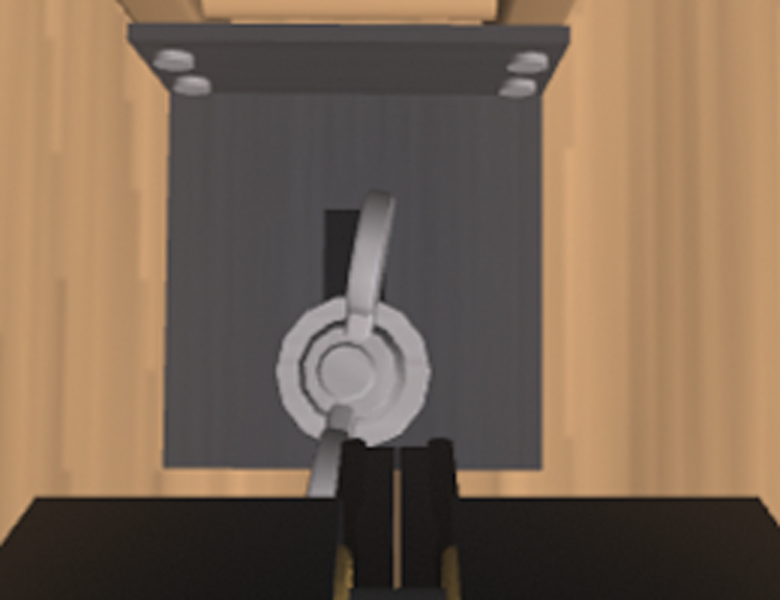

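```bash
python3 - <<'E'
from h import *
print(fc(-102))
pm=path([fc(f) for f in (-110,-120,-130,-140,-150,-158,-165,-172,-179,-187,-195)])
E
```

```text
(np.float64(9.371038146666866), np.float64(-22.186312638136272), 48)
[-0.21, 0.12, 0.51, 0.003, 0.0, 0.001, -0.05, -0.39, 0.15, 0.0, 0.0, 0.0, -0.03, -0.44, 0.06, 0.0, 0.0, 0.0, 0.02, -0.48, -0.03, 0.0, 0.0, 0.0, 0.05, -0.48, -0.16, 0.0, 0.0, 0.0, 0.08, -0.35, -0.21, 0.0, 0.0, 0.0, 0.09, -0.28, -0.24, 0.0, 0.0, 0.0, 0.11, -0.24, -0.3, 0.0, 0.0, 0.0, 0.12, -0.19, -0.34, 0.0, 0.0, 0.0, 0.08, -0.16, -0.21, 0.0, 0.0, 0.0, 0.08, -0.15, -0.22, 0.0, 0.0, 0.0]
```

Call:
step_arm(increments=[-0.15, 0, 0.4, 0, 0, 0, -0.05, -0.35, 0.15, 0, 0, 0, 0, -0.45, 0.05, 0, 0, 0, 0, -0.5, -0.05, 0, 0, 0, 0.05, -0.5, -0.15, 0, 0, 0, 0.1, -0.35, -0.2, 0, 0, 0, 0.1, -0.3, -0.25, 0, 0, 0, 0.1, -0.25, -0.3, 0, 0, 0, 0.1, -0.2, -0.35, 0, 0, 0, 0.1, -0.15, -0.2, 0, 0, 0, 0.1, -0.15, -0.2, 0, 0, 0])

```text
time: 21.62
position: [0.4643, -0.0572, 0.0285]
tool_rot: [1.852, 1.137, -1.297]
ft_force: [0.3, -2.4, -0.5]
grip_width: 0.006
```

```bash
python3 - <<'E'
from h import *
s=ctrl.get_state(); print(s['time'],E(),s['ft_force'],fc(-195))
P,im=snap('wrist','wrist18.png')
pm=path([(-16,-35,48),(0,-52,48),(45,-48,48),(50,-5,48),(46,15,48),(20,26,48)])
E
```

```text
21.625 [-26.4037008   -6.70442422  47.32521245] [ 0.28276919 -2.39178979 -0.49748167] (np.float64(-24.94228877219361), np.float64(-7.985601137681595), 48)
[-1.05, 1.08, 2.66, 0.003, 0.0, 0.001, -0.58, 1.6, 1.6, 0.0, 0.0, 0.0, 0.14, 4.5, -0.38, 0.0, 0.0, 0.0, 1.47, 0.5, -4.04, 0.0, 0.0, 0.0, 0.68, -0.4, -1.88, 0.0, 0.0, 0.0, 0.37, -2.6, -1.03, 0.0, 0.0, 0.0]
```

View pics/wrist18.png

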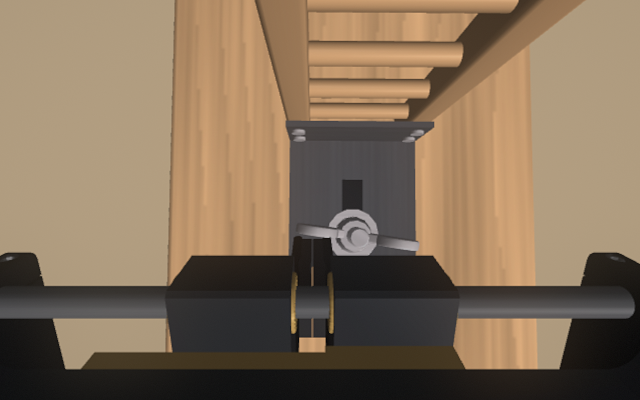

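Wing at about -188°; the other is now at about -8°. I'll reposition and make the final stroke.

Call:
step_arm(increments=[-1.0, 1.0, 2.7, 0, 0, 0, -0.6, 1.6, 1.6, 0, 0, 0, 0.15, 4.5, -0.4, 0, 0, 0, 1.45, 0.6, -4.0, 0, 0, 0, 0.7, -0.4, -1.9, 0, 0, 0, 0.35, -2.5, -1.0, 0, 0, 0])

```text
time: 22.42
position: [0.5233, -0.0486, 0.0292]
tool_rot: [1.853, 1.141, -1.294]
ft_force: [-0.5, 0.1, 0.5]
grip_width: -0.003
```

```bash
python3 - <<'E'
from h import *
s=ctrl.get_state(); print(s['time'],E(),s['ft_force'])
pm=path([fc(f) for f in (-6,-13,-20,-30,-40,-50,-60)])
E
```

```text
22.425 [22.21441705 27.66808896 47.95387304] [-0.54146943  0.083056    0.52528902]
[-0.39, 0.1, 1.06, 0.004, -0.003, 0.001, -0.07, 0.14, 0.19, 0.0, 0.0, 0.0, -0.08, 0.11, 0.22, 0.0, 0.0, 0.0, -0.14, 0.12, 0.38, 0.0, 0.0, 0.0, -0.16, 0.03, 0.43, 0.0, 0.0, 0.0, -0.17, -0.06, 0.48, 0.0, 0.0, 0.0, -0.17, -0.19, 0.48, 0.0, 0.0, 0.0]
```

Call:
step_arm(increments=[-0.4, 0.1, 1.05, 0, 0, 0, -0.05, 0.15, 0.2, 0, 0, 0, -0.1, 0.1, 0.2, 0, 0, 0, -0.15, 0.1, 0.4, 0, 0, 0, -0.15, 0.05, 0.45, 0, 0, 0, -0.2, -0.05, 0.45, 0, 0, 0, -0.15, -0.2, 0.4, 0, 0, 0])

```text
time: 23.3
position: [0.5084, -0.0822, 0.0295]
tool_rot: [1.852, 1.137, -1.297]
ft_force: [0.9, 0.1, -0.4]
grip_width: 0.009
```

```bash
python3 - <<'E'
from h import *
s=ctrl.get_state(); print(s['time'],E(),s['ft_force'])
P,im=snap('wrist','wrist19.png')
cv2.imwrite('pics/w19z.png',cv2.resize(im[90:290,180:440,::-1],None,fx=3,fy=3,interpolation=cv2.INTER_CUBIC))
pm=path([fc(f) for f in (-65,-70,-75,-80,-83)])
E
```

```text
23.3 [24.21169182 -8.98547239 48.28718274] [ 0.89023145  0.09089597 -0.44375802]
[0.02, -0.04, -0.03, 0.002, 0.001, 0.0, -0.08, -0.17, 0.22, 0.0, 0.0, 0.0, -0.07, -0.19, 0.21, 0.0, 0.0, 0.0, -0.07, -0.22, 0.19, 0.0, 0.0, 0.0, -0.04, -0.15, 0.1, 0.0, 0.0, 0.0]
```

View pics/w19z.png

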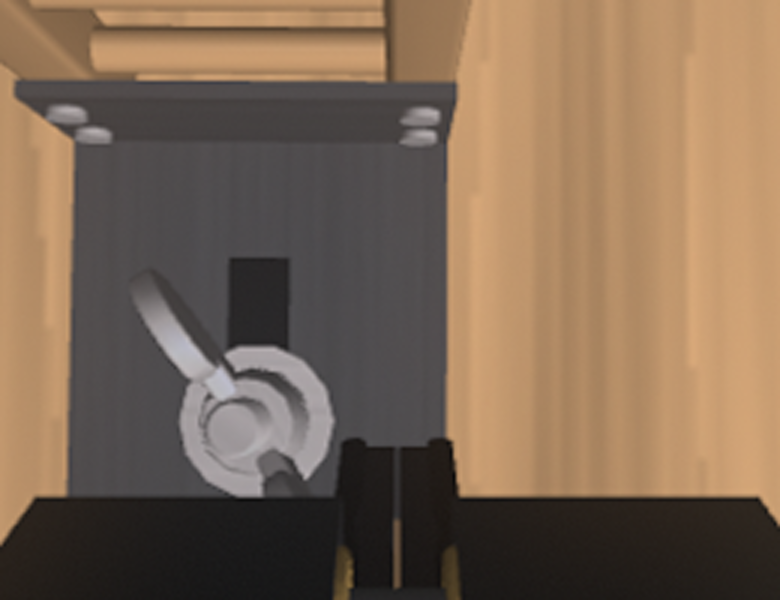

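Call:
step_arm(increments=[-0.05, -0.1, 0.1, 0, 0, 0, -0.1, -0.15, 0.2, 0, 0, 0, -0.05, -0.2, 0.2, 0, 0, 0, -0.05, -0.2, 0.2, 0, 0, 0, -0.05, -0.25, 0.15, 0, 0, 0, -0.05, -0.2, 0.1, 0, 0, 0, 0, 0, 0, 0, 0, 0])

```text
time: 24.22
position: [0.4937, -0.0857, 0.0294]
tool_rot: [1.852, 1.138, -1.297]
ft_force: [1.0, 0.7, -0.0]
grip_width: 0.009
```

Call:
step_arm(increments=[0, -0.15, 0.05, 0, 0, 0, 0, 0, 0, 0, 0, 0])

```text
time: 24.48
position: [0.4925, -0.0853, 0.0293]
tool_rot: [1.852, 1.138, -1.297]
ft_force: [0.1, 0.1, 0.3]
grip_width: 0.005
```

Call:
step_arm(increments=[0, -0.1, 0, 0, 0, 0, 0, 0, 0, 0, 0, 0])

```text
time: 24.72
position: [0.4916, -0.085, 0.0293]
tool_rot: [1.852, 1.138, -1.297]
ft_force: [0.5, -1.1, 0.2]
grip_width: 0.006
```

```bash
python3 - <<'E'
from h import *
s=ctrl.get_state(); print(s['time'],E(),s['ft_force'])
P,im=snap('wrist','wrist20.png')
cv2.imwrite('pics/w20z.png',cv2.resize(im[90:290,180:440,::-1],None,fx=3,fy=3,interpolation=cv2.INTER_CUBIC))
E
```

```text
24.725 [ 10.49929497 -19.08124383  48.10237161] [ 0.51921753 -1.06547683  0.22328213]
```

View pics/w20z.png

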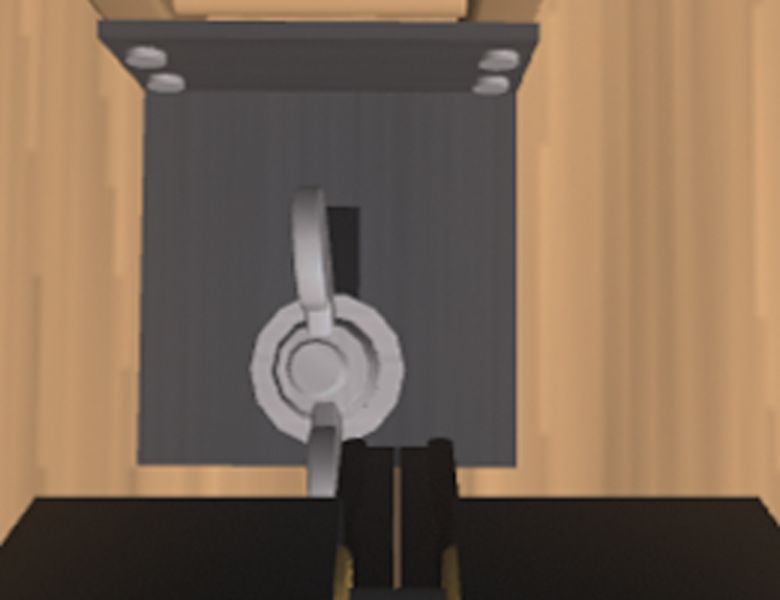

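Call:
step_arm(increments=[0, -0.1, 0, 0, 0, 0, 0, 0, 0, 0, 0, 0])

```text
time: 25.02
position: [0.4906, -0.0845, 0.0293]
tool_rot: [1.852, 1.138, -1.297]
ft_force: [1.1, -0.4, -0.0]
grip_width: 0.009
```

Call:
step_arm(increments=[0, -0.1, 0, 0, 0, 0, 0, 0, 0, 0, 0, 0])

```text
time: 25.28
position: [0.4898, -0.0841, 0.0293]
tool_rot: [1.852, 1.138, -1.297]
ft_force: [0.9, -0.6, 0.3]
grip_width: 0.003
```

Call:
step_arm(increments=[0, -0.1, 0, 0, 0, 0, 0, 0, 0, 0, 0, 0])

```text
time: 25.52
position: [0.4891, -0.0838, 0.0293]
tool_rot: [1.852, 1.137, -1.297]
ft_force: [0.8, -2.2, -0.2]
grip_width: 0.004
```

```bash
cat >> h.py <<'E'
XS=np.array([np.cos(np.radians(YAW)),np.sin(np.radians(YAW)),0])
E
python3 - <<'E'
from h import *
s=ctrl.get_state(); print(s['time'],E(),s['ft_force'],XS@s['ft_force'])
E
```

```text
25.525 [  7.74056659 -19.14043408  48.14020456] [ 0.78943953 -2.21556216 -0.16012781] 1.7092399444109483
```

Call:
step_arm(increments=[0, -0.1, 0, 0, 0, 0, 0, 0, 0, 0, 0, 0])

```text
time: 25.78
position: [0.4885, -0.0835, 0.0294]
tool_rot: [1.852, 1.137, -1.296]
ft_force: [2.2, -2.5, -0.7]
grip_width: 0.007
```

```bash
python3 - <<'E'
from h import *
fs=[]
for i in range(4):
    s=ctrl.get_state(); fs.append(XS@s['ft_force']); P,im=snap('wrist','wrist21.png')
print(s['time'],E(),np.round(fs,2))
cv2.imwrite('pics/w21z.png',cv2.resize(im[90:290,180:440,::-1],None,fx=3,fy=3,interpolation=cv2.INTER_CUBIC))
E
```

```text
25.925 [  6.9550452  -19.13929826  48.22766325] [3.09 3.58 4.19 3.78]
```

View pics/w21z.png

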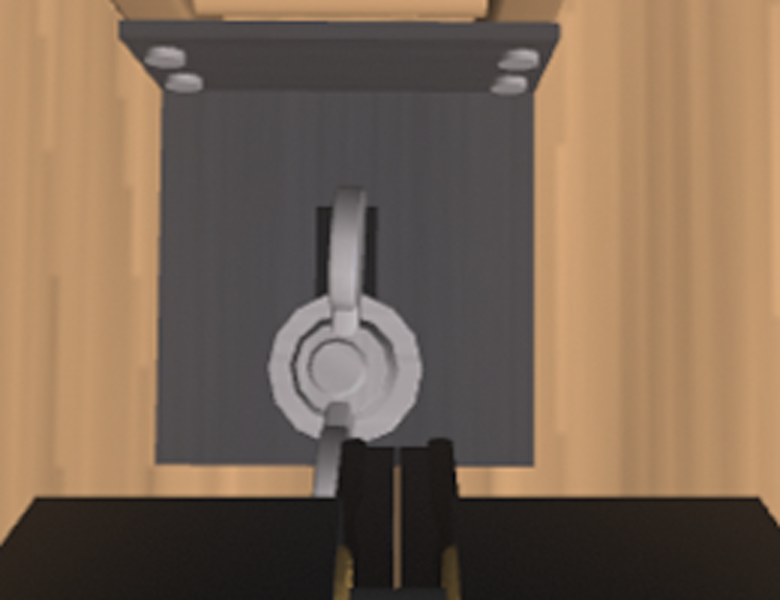

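Call:
step_arm(increments=[0, 0.3, 0, 0, 0, 0, 0, 1.0, 0.5, 0, 0, 0, -0.7, 1.5, 2.5, 0, 0, 0, -2.0, 0, 1.0, 0, 0, 0, -4.0, 0, 0, 0, 0, 0, -4.0, -1.0, 0, 0, 0, 0, 0, 0, 0, 0, 0, 0])

```text
time: 26.85
position: [0.4713, -0.1615, 0.1185]
tool_rot: [1.854, 1.13, -1.297]
ft_force: [-0.3, -0.4, -0.1]
grip_width: 0.005
```

```bash
python3 - <<'E'
from h import *
s=ctrl.get_state(); print(s['time'],E(),s['ft_force'])
P,im=snap('wrist','wrist22.png')
r=ctrl.spot_point('wrist','wing_b');print([(round(d['score'],2),W2S(w('',d['xyz'],P)).round(1)) for d in r])
r=ctrl.spot_point('wrist','ladder_foot');print([(round(d['score'],2),W2S(w('',d['xyz'],P)).round(1)) for d in r])
r=ctrl.spot_point('wrist','feeder_cup');print([(round(d['score'],2),w('',d['xyz'],P).round(4)) for d in r])
cv2.imwrite('pics/w22z.png',cv2.resize(im[40:240,180:440,::-1],None,fx=3,fy=3,interpolation=cv2.INTER_CUBIC))
E
```

```text
26.85 [ 27.09893453 -96.4706798  137.26217179] [-0.31268875 -0.35623802 -0.12149878]
[(0.98, array([ -0. , -22.1,  47.3])), (0.81, array([-2.1, 22.3, 49.6])), (0.56, array([-66.8, -62. ,  23.4]))]
[(0.98, array([-3.7, 58.7, 24.4]))]
[(0.77, array([ 0.3963, -0.0961,  0.025 ]))]
```

View pics/w22z.png

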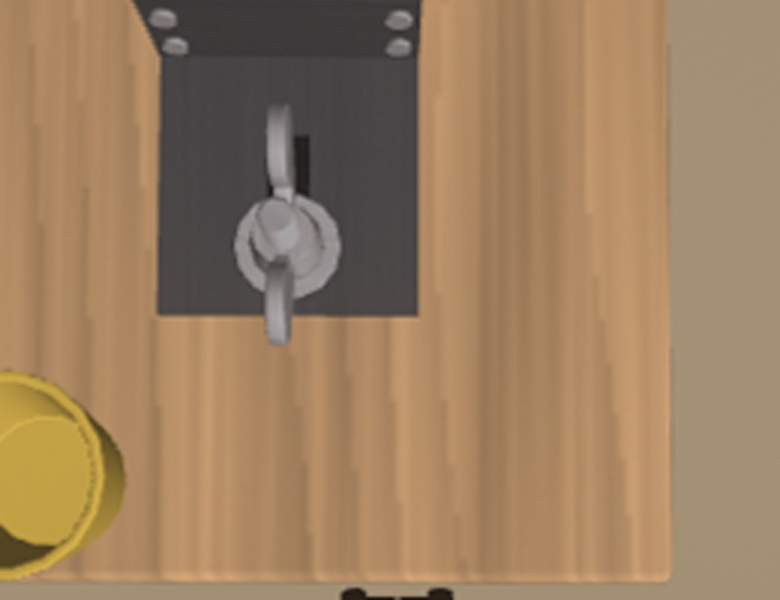

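```bash
python3 - <<'E'
from h import *
for n in ['bird_bath','scoop','bell_toy']:
    P,im=snap('top','top23.png'); r=ctrl.spot_point('top',n);print(n,[(round(d['score'],2),w('',d['xyz'],P).round(3)) for d in r[:1]])
print(ctrl.get_state()['time'],ctrl.close_job())
E
```

```text
bird_bath [(0.86, array([ 0.333,  0.33 , -0.002]))]
scoop [(0.56, array([ 0.473, -0.44 , -0.002]))]
bell_toy [(0.62, array([0.584, 0.375, 0.022]))]
the job is handed in; nothing more can be done
27.35 None
```

The wing nut is snug on its washer, and I handed the job in at about 27.4 s. With the fingers shut and never gripping anything, I turned it clockwise about one and a half turns. It took four strokes, all begun and ended on the open side.

**Stop:** on the last stroke the push rose from about 1.7 N to about 3.8 N in the final millimetre. Half a turn earlier, at the same wing position, it had stayed near 1.7 N, so this was the stop and not friction. I backed off there.

**Final position:** after release the picture shows the wings lined up with the stand's y axis to within about 2°. The network's wing points were about 2.7° off my assumed stand direction. Its ladder point was off by about the same amount, so that looks like an error in my direction, not in the nut.

**Other things:**
- **Feeder cup:** the network puts it where it was at the start, within its error.
- **Bath, scoop and bell:** I located these only at the end, with nothing measured at the start to compare. The arm did not work near them.

**What went wrong:**
- **First stroke missed:** it passed over the wings. The visible fingertips end about 20 mm short of the reported TCP, which disagrees with the description. I allowed for that afterwards.
- **Gripper near the cup:** while checking the fingertip length I lowered the gripper until its body was close to the cup. I felt no contact, and the cup's position was unchanged.

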